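# Lever the weighing table up onto its service catch

## Task

Raise the bar-side edge of the small stone weighing table onto its spring catch, so that its legs can be serviced: lay the steel pry bar across the fulcrum block with its nose under the table's edge, then push the bar's handle down until the edge is lifted and the catch bolt springs under it. Let go, so that the table stands tilted on the bolt; do not touch the table itself with the gripper and do not shove it away.

Things in the scene. Friction and masses are not known exactly. Their poses are not given: they have to be found in the camera images.
- bar: Flat steel pry bar 320 x 24 x 12 mm, 0.45 kg, lying on the worktop. Origin: mid-length (near its balance point), on the underside; +x to the nose, end at x=+160 (last 45 mm only 8 thick, flush with the top). Handle end x=-160, grey sleeve 26 wide, 14 thick, 100 long. Left over the fulcrum, nose under the slab, it tips handle-down till the nose meets the slab, and stays. Press about 25 mm from the handle end, about 10 N.
- fulcrum: Grey steel fulcrum block fixed to the worktop, foot 60 x 50 mm, 60 mm high, with a rounded ridge (radius 12, 50 wide) along its y on top. Origin: centre of its foot, on the worktop. The ridge runs 60 to 80 mm out from the table's edge and parallel to it within 6 degrees. A bar level on the ridge has 7 mm of air below the slab. Handle end pressed to 10 mm or less over the worktop lifts the edge enough.
- table: Heavy low weighing table, loose, about 3.2 kg: stone slab 180 x 180 x 30 mm on four thin legs (radius 12, at x, y = +-74 mm). Slab underside 79 mm, top 109 mm above the worktop. Origin: on the worktop under the slab's centre, z up. The edge to lift is the face at x=-90, beside fulcrum and catch; the space under its middle is open. A bar nose 15 to 30 mm in under it is right.
- bolt (a joint): Spring bolt (16 wide, 12 high) of the catch, in m. It sticks out of a fixed grey post (26 x 30, 96 mm high) beside the fulcrum, centred at x=-117, y=-48 mm in the table's frame. About 0.002: tip rests on the slab's edge face. It springs out to 0.020 under the slab once the edge is lifted 8 mm (bolt top 87 mm above the worktop) and then carries it, the table tilted about 3 degrees.
Things that resemble listed ones, but are neither listed nor needed, are in the scene too. What is shaped like the part that bears bolt but blue or green is not meant.

How it is judged:
On the way, in this order (a step that is already met when the one before it is completed fails the run):
1. the bar rests across the fulcrum block with its nose under the table's edge (contact force between bar and fulcrum above 0.5 N and x of bar in the frame of table between -0.245 and -0.16 m and angle between the x axis of bar and the x axis of table, either way round below 0.35 rad and angle between table's own z axis and vertical below 0.03 rad), for 0.2 s.
2. the bar lifts the table's edge until the bolt springs under it (value of joint bolt above 0.009 m and angle between table's own z axis and vertical above 0.035 rad and contact force between bar and table above 1 N), for 0.1 s.
At the end, for the whole second after the job is handed in: the table stands tilted (2 to 6 degrees) with its edge on the catch bolt, the bolt sprung out by at least 9 mm, the table's origin within 25 mm of where it stood, and table and bar at rest (value of joint bolt above 0.009 m and angle between table's own z axis and vertical between 0.035 and 0.1 rad and distance of table from where it was at the start of the episode below 0.025 m and linear speed of each of table, bar below 0.02 m/s); the robot touches nothing.
It fails at once if the robot presses on the table itself (more than 2 N) (contact force between any of the arm, the fingers and table above 2 N).
It also fails if it takes over 50 s, if anything falls off the work surface, if the arm or the gripper's body presses on something with over 40 N, if the wrist force passes 120 N, or if a joint passes its speed limit or range.

## Robot

A 7-joint arm with a two-finger parallel gripper is mounted at the origin on a cart in front of the work surface, level with it; the furniture and walls round the work are solid. World frame = base frame: x ahead of the robot, y to its left, z up, the work surface at z = 0. Lengths are in m, angles in rad, forces in N, time in s.
With the tool pointing down it reaches from about 0.4 to 0.925 m from the base axis. Payload 5.6 kg.
Tool frame: the origin (TCP) lies midway between the tips of the shut fingers; the grasp point (between the pads) lies env.hold_point_z behind it (env.hold_point_z is the distance from the TCP to the grasp point, in m); y points along the fingers, z is the direction in which the jaws open and shut, and the axes are right-handed (so a half turn about y gives the same grasp; the last joint's range is limited). The gripper opens to 85 mm and grips with 20 to 120 N. Pads are 22 mm wide; open, the fingers measure 114 mm over their backs; the gripper's body (76 mm by 85 mm) begins 54 mm behind the grasp point. The pads swing forward as they close: fully open they stand 13 mm farther back than shut.
Start: joints at [1.232, 0.468, -0.012, 1.603, 0.006, 1.071, -0.056], TCP at [0.189, -0.622, 0.231] pointing down, gripper open.
Joint ranges: [-2.53, 2.53], [-0.31, 2.02], [-1.57, 1.55], [0.28, 2.44], [-1.29, 4.43], [0.15, 1.84], [-2.92, 2.92]. Speed limits (rad/s): [2.57, 2.57, 3.14, 3.14, 3.14, 3.14, 3.14].

## Interface

Orientations are given as a unit quaternion [x, y, z, w].
In Python, from plant import env gives the robot as it stands.
- The arm moves only by the tool apply_moves, never from a script. Its argument "commands" is a list of rows, each an object of numbers: "dx", "dy", "dz": the shift along the world's x, y, z in cm; "ax", "ay", "az": the turn, a rotation vector about the world's x, y, z in degrees; "grip": the opening, from 0 (shut) to 1 (fully open). In form: [{"dx": .., "dy": .., "dz": .., "ax": .., "ay": .., "az": .., "grip": ..}, ...]. A call has 1 to 8 rows; each row shifts and turns the pose as measured when the row begins; what a row does not reach is not made up. A row lasts 1/10 s, in which the tool goes at most 50 mm and 8.59 degrees, less where a joint would pass 70% of its speed; a pose out of reach is approached as far as the arm can. A call with a gripper value outside its range is refused whole. The fingers move at their own pace and stop on an object; "force" is the grip in N (left out, the last holds). Time passes only in rows, so rows that do not move let the fingers close. It gives the time, the measured TCP pose, the force and the opening at its end, in the units of the state.
- env.state(): the state, without advancing time (a new reading comes with each control period).
- env.get_image(name): name is "scene" or "top" or "wrist"; returns the picture (384x512x3 uint8, red, green, blue); there is no depth.
- env.camera_params(name): a dict with "K" (3x3 intrinsics, pixels), "k1" (the pictures are not rectified: a ray, as slopes to the right and down, at radius r is drawn at 1 + k1 r^2 times it, then the intrinsics apply), "position" and "orientation" of the camera in the world; the wrist camera has in their place "tool_from_camera" (4x4, takes a point from camera to tool coordinates, whose origin is the TCP and whose axes are the tool frame's). Camera axes: x right, y down, z forward; pixel columns grow to the right and rows downward; lengths in m; the calibration is good to about 2 mm. A picture is of the moment at which its call begins: read the wrist's pose just before it. camera_params takes no time and is no camera call.
- env.close_job(): hands the job in, once; it reports no verdict.
The state is a dict: "time_s": time; "qpos": joint angles; "joint_vel": joint speeds; "joint_torque": joint torques, N m; "tcp_pos": TCP position; "eef_rot": TCP orientation; "ft_force": force on the tool from outside, world axes, zero at the start; "moment": the same for the moment, N m; "width": finger opening in m.
Only numpy, scipy, OpenCV 4.12 (cv2) and the standard library are available. Lean on these libraries where they do the work, as an engineer would, in place of code of your own. Each camera call takes 0.05 s, during which the arm holds its last target.

## Working session

There is one attempt and no reset: what is moved stays moved. The work goes in short steps, Python scripts to look and compute and a tool call to move; the robot and the scene stay as the last step left them, time stands still between calls to the robot, and variables do not carry over. Pictures are saved under pics/ and viewed, and the job is handed in when it is done.

Besides the shell and the picture viewer there is one more tool, called after "Call:" by a JSON object that holds its "fn" and its "kwargs", one argument or row to a line. apply_moves: Moves the arm, as the interface text tells. Its arguments: {"type":"object","properties":{"commands":{"type":"array"},"force":{"type":"number"}},"required":["commands"]}

```bash
ls; mkdir -p pics; python3 - <<'E'
from plant import env
import cv2
s=env.state();print(s)
print(env.hold_point_z)
for n in ["scene","top","wrist"]:
    p=env.camera_params(n);print(n,p)
    cv2.imwrite(f"pics/{n}0.png",cv2.cvtColor(env.get_image(n),cv2.COLOR_RGB2BGR))
E
```

```text
pics
{'time_s': 0.0, 'qpos': array([ 1.23199108,  0.46841866, -0.01158714,  1.60367027,  0.00597061,
        1.07141563, -0.05629964]), 'joint_vel': array([-0.00210669,  0.00173689, -0.0011025 ,  0.00068314,  0.00016276,
       -0.00011375,  0.00093771]), 'joint_torque': array([ 7.17650910e-04, -5.32384658e+01,  2.13408616e-02, -2.51304030e+01,
        1.13222896e-02,  7.72083906e-03,  4.47205605e-05]), 'tcp_pos': array([ 0.18924078, -0.62122486,  0.23029211]), 'eef_rot': array([-0.1043063 ,  0.70004089, -0.69874167,  0.10403379]), 'ft_force': array([-0.35502685, -0.88413965, -0.23472961]), 'moment': array([-0.018834  ,  0.02293469, -0.00279086]), 'width': 0.08533327522437908}
0.0187
scene {'K': array([[362.26749184,   0.        , 257.90468578],
       [  0.        , 362.26749184, 190.42043611],
       [  0.        ,   0.        ,   1.        ]]), 'k1': -0.042654038865235985, 'position': array([0.13976427, 0.59351309, 0.51479025]), 'orientation': array([-0.2887001 ,  0.81239514, -0.48155736,  0.15738139])}
top {'K': array([[447.07111713,   0.        , 256.13008294],
       [  0.        , 447.07111713, 185.82641349],
       [  0.        ,   0.        ,   1.        ]]), 'k1': -0.16539286405432996, 'position': array([ 0.49938195, -0.04752811,  1.08580974]), 'orientation': array([ 0.70814936, -0.70231312,  0.0457315 , -0.05647475])}
wrist {'K': array([[288.56950877,   0.        , 255.08897773],
       [  0.        , 288.56950877, 193.09237607],
       [  0.        ,   0.        ,   1.        ]]), 'k1': -0.05362356166562249, 'tool_from_camera': array([[ 1.28215476e-03,  9.61953426e-01,  2.73210474e-01,
        -6.97889679e-02],
       [ 4.37219679e-04, -2.73211212e-01,  9.61953971e-01,
        -1.41458115e-01],
       [ 9.99999082e-01, -1.11392087e-03, -7.70884024e-04,
         3.26519956e-04],
       [ 0.00000000e+00,  0.00000000e+00,  0.00000000e+00,
         1.00000000e+00]])}
```

View pics/scene0.png

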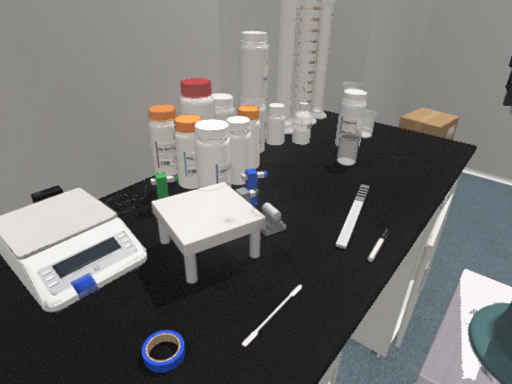

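View pics/top0.png

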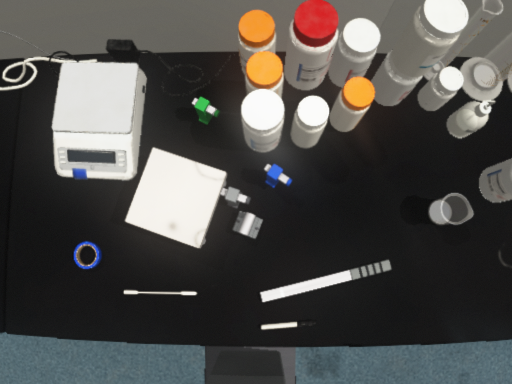

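View pics/wrist0.png

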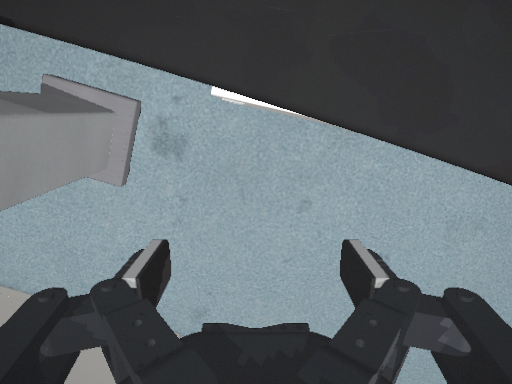

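```bash
cat > h.py <<'E'
import numpy as np, cv2
from scipy.spatial.transform import Rotation as R
from plant import env
def cam(n,s=None):
    p=env.camera_params(n)
    if n=="wrist":
        s=s or env.state()
        T=np.eye(4);T[:3,:3]=R.from_quat(s['eef_rot']).as_matrix();T[:3,3]=s['tcp_pos']
        M=T@p['tool_from_camera'];return p['K'],p['k1'],M[:3,3],M[:3,:3]
    return p['K'],p['k1'],np.array(p['position']),R.from_quat(p['orientation']).as_matrix()
def ray(c,uv):
    K,k1,o,A=c
    x=(np.array(uv,float).reshape(-1,2)-[K[0,2],K[1,2]])/[K[0,0],K[1,1]]
    u=x.copy()
    for _ in range(20): u=x/(1+k1*(u**2).sum(1,keepdims=True))
    return o,np.c_[u,np.ones(len(u))]@A.T
def onz(c,uv,z):
    o,d=ray(c,uv);return o+d*((z-o[2])/d[:,2])[:,None]
def proj(c,P):
    K,k1,o,A=c
    q=(np.atleast_2d(P)-o)@A;u=q[:,:2]/q[:,2:];u=u*(1+k1*(u**2).sum(1,keepdims=True))
    return u*[K[0,0],K[1,1]]+[K[0,2],K[1,2]]
def shot(n,name):
    im=cv2.cvtColor(env.get_image(n),cv2.COLOR_RGB2BGR);cv2.imwrite(f"pics/{name}.png",im);return im
def crop(im,x0,x1,y0,y1,k,name):
    cv2.imwrite(f"pics/{name}.png",cv2.resize(im[y0:y1,x0:x1],None,fx=k,fy=k,interpolation=cv2.INTER_CUBIC))
E
python3 - <<'E'
from h import *
im=cv2.imread("pics/top0.png")
crop(im,110,310,130,260,4,"c1"); crop(im,250,410,240,340,5,"c2")
s=cv2.imread("pics/scene0.png");crop(s,140,300,160,290,5,"c3")
c=cam("top")
g=cv2.cvtColor(im,cv2.COLOR_BGR2GRAY)
m=(g>60).astype(np.uint8)
n,l,st,_=cv2.connectedComponentsWithStats(m)
for i in range(1,n):
    if st[i,4]>100:
        b=cv2.minAreaRect(np.argwhere(l==i)[:,::-1].astype(np.float32)); print(st[i],np.round(cv2.boxPoints(b),1).tolist())
E
```

```text
[    0     0   512   181 55212] [[-0.0, 0.0], [511.0, 0.0], [511.0, 180.0], [0.0, 180.0]]
[191  97  28  19 301] [[189.8000030517578, 103.30000305175781], [197.89999389648438, 92.4000015258789], [220.5, 109.4000015258789], [212.3000030517578, 120.19999694824219]]
[ 124  146  127  103 7180] [[122.9000015258789, 222.0], [150.8000030517578, 143.8000030517578], [256.20001220703125, 181.5], [228.3000030517578, 259.6000061035156]]
[ 479  158   33   45 1145] [[479.0, 158.0], [511.0, 158.0], [511.0, 202.0], [479.0, 202.0]]
[263 163  29  22 332] [[261.1000061035156, 170.39999389648438], [268.79998779296875, 158.8000030517578], [294.6000061035156, 176.10000610351562], [286.8999938964844, 187.60000610351562]]
[ 428  193   46   32 1054] [[423.79998779296875, 205.60000610351562], [461.0, 187.0], [475.3999938964844, 215.8000030517578], [438.20001220703125, 234.39999389648438]]
[233 211  30  28 561] [[231.60000610351562, 230.1999969482422], [240.10000610351562, 208.1999969482422], [263.6000061035156, 217.1999969482422], [255.10000610351562, 239.3000030517578]]
[ 74 241  25  28 322] [[74.0, 241.0], [98.0, 241.0], [98.0, 268.0], [74.0, 268.0]]
[ 260  260  132   43 1511] [[258.79998779296875, 291.29998779296875], [388.8999938964844, 258.79998779296875], [391.79998779296875, 270.29998779296875], [261.70001220703125, 302.79998779296875]]
[123 289  75   7 300] [[122.9000015258789, 294.0], [123.0, 288.8999938964844], [197.0, 290.20001220703125], [197.0, 295.29998779296875]]
[261 321  37   9 222] [[260.6000061035156, 323.79998779296875], [296.79998779296875, 320.79998779296875], [297.29998779296875, 326.79998779296875], [261.1000061035156, 329.79998779296875]]
[   0  332  206   52 8893] [[-0.0, 332.0], [205.0, 332.0], [205.0, 383.0], [0.0, 383.0]]
[ 249  339  263   45 9105] [[249.0, 383.0], [249.0, 339.0], [511.0, 339.0], [511.0, 383.0]]
```

View pics/c1.png

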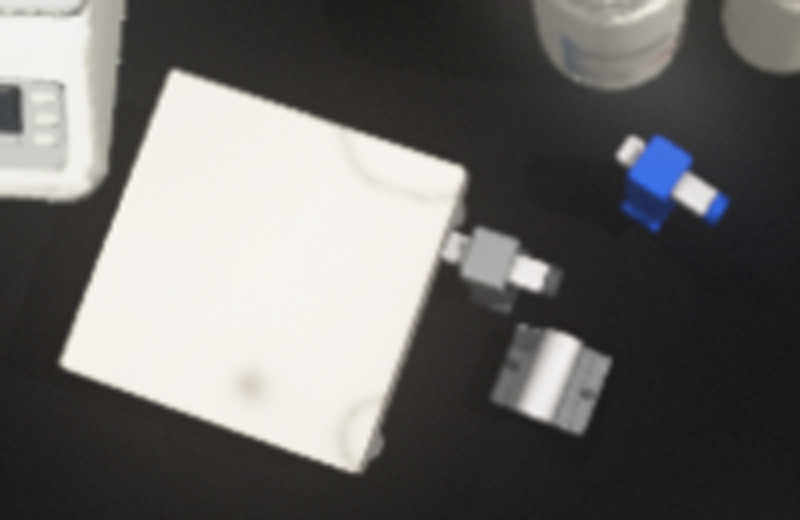

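View pics/c2.png

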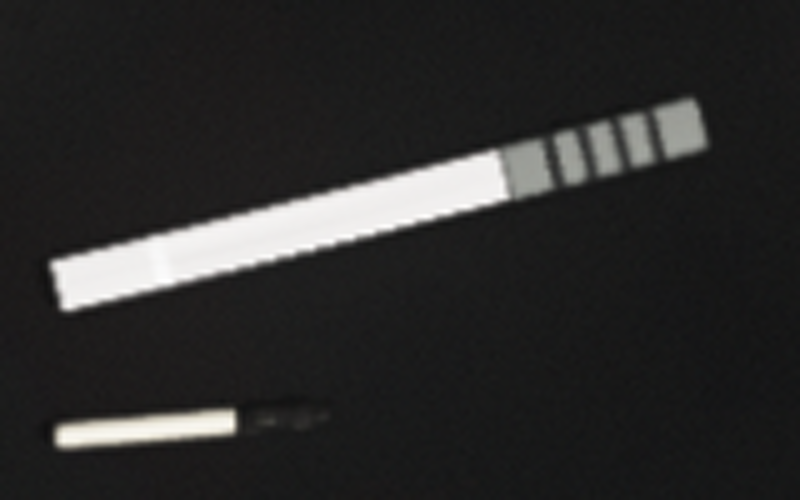

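View pics/c3.png

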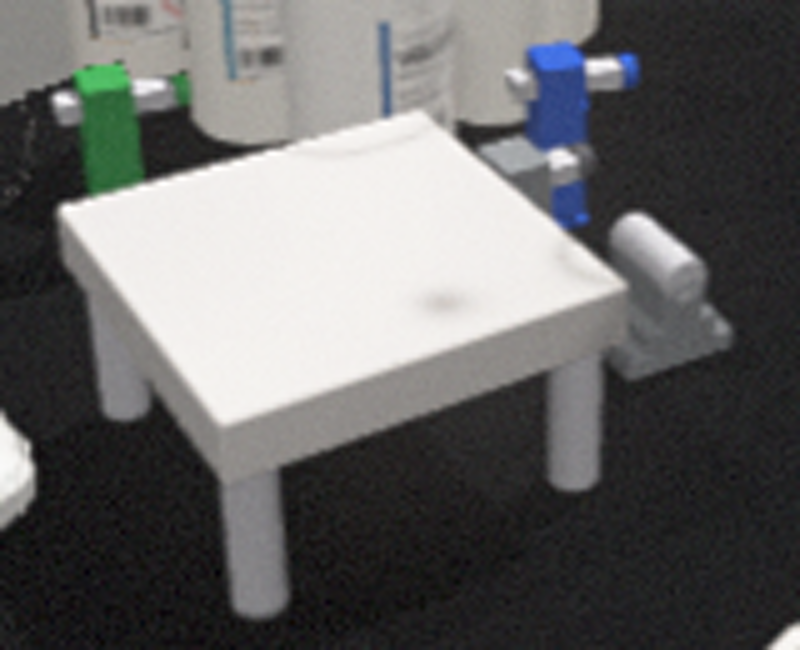

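```bash
python3 - <<'E'
from h import *
c=cam("top")
f=lambda p,x0,y0,k:(np.array(p,float)+.5)/k-.5+[x0,y0]
tc=onz(c,f([(172,70),(467,170),(360,472),(61,364)],110,130,4),.109)
print("table",tc.round(4).tolist()); L=[np.linalg.norm(tc[i]-tc[(i+1)%4]) for i in range(4)];print(L)
ctr=tc.mean(0)
fx=(tc[0]-tc[1])+(tc[3]-tc[2]);yaw=np.arctan2(fx[1],fx[0]);
ex2=(tc[2]-tc[1])+(tc[3]-tc[0]);yaw2=np.arctan2(ex2[1],ex2[0])-np.pi/2
print(ctr,np.degrees([yaw,yaw2]))
yaw=(yaw+yaw2)/2
ex=np.array([np.cos(yaw),np.sin(yaw)]);ey=np.array([-ex[1],ex[0]])
def T(P): d=np.atleast_2d(P)[:,:2]-ctr[:2];return np.c_[d@ex,d@ey]
r=onz(c,f([(565,334),(540,415)],110,130,4),.070);print("ridge",r,T(r)*1000)
ft=onz(c,f([(523,325),(611,356),(581,434),(492,402)],110,130,4),.01);print("foot",ft,T(ft)*1000,T(ft.mean(0))*1000)
po=onz(c,f([(490,258)],110,130,4),.096);print("post",T(po)*1000)
b=onz(c,f([(50,262),(62,311),(694,98),(708,149),(500,150),(510,201)],250,240,5),.012)
print("bar",b); d=(b[0]+b[1]-b[2]-b[3])/2; print(np.linalg.norm(d),np.degrees(np.arctan2(d[1],d[0])), (b[:4].mean(0)))
np.set_printoptions(suppress=True)
d=(b[0]+b[1]-b[4]-b[5])/2;print(np.linalg.norm(d),np.degrees(np.arctan2(d[1],d[0])))
# check scene projections
s=cam("scene");print(proj(s,tc).round(1)); print("ridge in scene",proj(s,r).round(1),proj(s,b).round(1))
E
```

```text
table [[0.7286, 0.2036, 0.109], [0.6719, 0.0344, 0.109], [0.5045, 0.09, 0.109], [0.5612, 0.2597, 0.109]]
[np.float64(0.17842855053636397), np.float64(0.1763733453702001), np.float64(0.17890804423680626), np.float64(0.17659346939784887)]
[0.61657691 0.1469407  0.109     ] [71.50285874 71.55793476]
ridge [[ 0.58439166 -0.01997333  0.07      ]
 [ 0.53822095 -0.0062953   0.07      ]] [[-168.51293364  -22.35116428]
 [-170.16638625   25.77459197]]
foot [[ 0.59464459  0.00708232  0.01      ]
 [ 0.57635362 -0.04618767  0.01      ]
 [ 0.52937002 -0.02857743  0.01      ]
 [ 0.54802516  0.0251074   0.01      ]] [[-139.60272732  -23.50471662]
 [-195.92348334  -23.03189017]
 [-194.10479403   27.11061711]
 [-137.27518948   26.42380416]] [[-166.72654854    1.74945362]]
post [[-116.31237776  -47.10326541]]
bar [[ 0.40177858 -0.04102303  0.012     ]
 [ 0.37874234 -0.04690298  0.012     ]
 [ 0.47960022 -0.35048468  0.012     ]
 [ 0.45509906 -0.35703486  0.012     ]
 [ 0.45530579 -0.25544732  0.012     ]
 [ 0.43106177 -0.26011936  0.012     ]]
0.31924407326390875 103.97356002226067 [ 0.42880505 -0.19886138  0.012     ]
0.22027259267992175 103.9020535313299
[[152.3 201.2]
 [224.9 181.6]
 [266.5 216.1]
 [184.8 244.2]]
ridge in scene [[267.1 198.9]
 [279.4 207.7]] [[335.7 243.7]
 [346.  246.5]
 [361.1 184.5]
 [369.7 186.3]
 [354.8 199.5]
 [363.7 201.8]]
```

```bash
python3 - <<'E'
from h import *
np.set_printoptions(suppress=True,precision=4)
s=env.state();A=R.from_quat(s['eef_rot']).as_matrix();print(A, np.degrees(np.arctan2(A[1,2],A[0,2])),s['time_s'],s['width'])
E
```

```text
[[-0.9566 -0.0005  0.2915]
 [-0.2915  0.0013 -0.9566]
 [ 0.0001 -1.     -0.0014]] -73.0547569133569 0.15 0.08513149162593499
```

Call:
{"fn": "apply_moves", "kwargs": {
  "commands": [
    {"dx": 2.4,"dy": 4.2,"az": 8.5,"grip": 1},
    {"dx": 2.4,"dy": 4.2,"az": 8.5},
    {"dx": 2.4,"dy": 4.2,"az": 8.5},
    {"dx": 2.4,"dy": 4.2,"az": 8.5},
    {"dx": 2.4,"dy": 4.2,"az": 8.5},
    {"dx": 2.4,"dy": 4.2,"az": 8.5},
    {"dx": 2.4,"dy": 4.2,"az": 8.5},
    {"dx": 2.4,"dy": 4.2,"az": 8.5}
  ],
  "force": 80
}}

```text
schema error: expected keys dx, dy, dz, ax, ay, az, grip
```

All keys needed in every row.

Call:
{"fn": "apply_moves", "kwargs": {
  "commands": [
    {"dx": 2.4,"dy": 4.2,"dz": 0,"ax": 0,"ay": 0,"az": 8.5,"grip": 1},
    {"dx": 2.4,"dy": 4.2,"dz": 0,"ax": 0,"ay": 0,"az": 8.5,"grip": 1},
    {"dx": 2.4,"dy": 4.2,"dz": 0,"ax": 0,"ay": 0,"az": 8.5,"grip": 1},
    {"dx": 2.4,"dy": 4.2,"dz": 0,"ax": 0,"ay": 0,"az": 8.5,"grip": 1},
    {"dx": 2.4,"dy": 4.2,"dz": 0,"ax": 0,"ay": 0,"az": 8.5,"grip": 1},
    {"dx": 2.4,"dy": 4.2,"dz": 0,"ax": 0,"ay": 0,"az": 8.5,"grip": 1},
    {"dx": 2.4,"dy": 4.2,"dz": 0,"ax": 0,"ay": 0,"az": 8.5,"grip": 1},
    {"dx": 2.4,"dy": 4.2,"dz": 0,"ax": 0,"ay": 0,"az": 8.5,"grip": 1}
  ],
  "force": 80
}}

```text
time_s: 0.95
tcp_pos: [0.3783, -0.2786, 0.228]
eef_rot: [0.482, -0.519, 0.52, -0.478]
ft_force: [0.8, 0.4, -0.1]
width: 0.0855
```

```bash
cat > rel.py <<'E'
from h import *
import sys
np.set_printoptions(suppress=True,precision=4)
# python rel.py x y z jawyaw
s=env.state();A=R.from_quat(s['eef_rot']).as_matrix()
jaw=np.degrees(np.arctan2(A[1,2],A[0,2]))
t=np.array(list(map(float,sys.argv[1:4])));d=(float(sys.argv[4])-jaw+90)%180-90
print("t",s['time_s'],"tcp",s['tcp_pos'],"jaw",jaw,"down",A[:,1],"F",s['ft_force'],"w",s['width'],"q",s['qpos'])
print("d cm",(t-s['tcp_pos'])*100,"az",d, "tilt fix(deg about world)",np.degrees(np.cross(A[:,1],[0,0,-1])))
E
python3 - <<'E'
from h import *
s=env.state();c=cam("wrist",s);im=shot("wrist","w1")
print(s['time_s'],proj(c,[[.4018,-.0410,.012],[.3787,-.0469,.012],[.4796,-.3505,.012],[.4551,-.357,.012]]).round(1))
E
python3 rel.py .4288 -.1989 .1 13.95
```

```text
0.95 [[259.2 -51.2]
 [238.2 -43.2]
 [335.7 214.9]
 [317.3 220.9]]
t 1.0 tcp [ 0.3826 -0.2705  0.2283] jaw -3.5536373470267097 down [-0.0001 -0.0014 -1.    ] F [3.804  7.1139 0.0037] w 0.08538297496506793 q [ 0.9263  0.1981 -0.4265  2.0127  0.1018  0.95    0.3859]
d cm [  4.6167   7.1581 -12.829 ] az 17.50363734702671 tilt fix(deg about world) [ 0.0792 -0.004   0.    ]
```

View pics/w1.png

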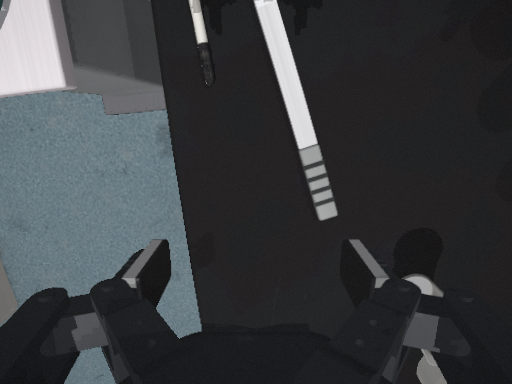

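The wrist view shows the steel bar (nose (262,0), sleeve end (326,218)) where the top view predicted it (1 px). 

Lookalikes in the top view:
- Bar: bar with sleeve (325,282), chosen. Marker (285,325) and swab (160,293) rejected.
- Catch: grey (235,196), chosen. Blue (278,176) and green (205,108) rejected.
- Table: stone slab on legs (177,197), chosen. Scale (100,120) rejected.

Call:
{"fn": "apply_moves", "kwargs": {
  "commands": [
    {"dx": 1.6,"dy": 2.4,"dz": -2,"ax": 0,"ay": 0,"az": 6,"grip": 1},
    {"dx": 1.5,"dy": 2.4,"dz": -3,"ax": 0,"ay": 0,"az": 6,"grip": 1},
    {"dx": 1.5,"dy": 2.4,"dz": -3,"ax": 0,"ay": 0,"az": 5.5,"grip": 1},
    {"dx": 0,"dy": 0,"dz": -4,"ax": 0,"ay": 0,"az": 0,"grip": 0.8},
    {"dx": 0,"dy": 0,"dz": -3,"ax": 0,"ay": 0,"az": 0,"grip": 0.7},
    {"dx": 0,"dy": 0,"dz": 0,"ax": 0,"ay": 0,"az": 0,"grip": 0.6}
  ]
}}

```text
time_s: 1.6
tcp_pos: [0.4328, -0.1932, 0.0758]
eef_rot: [-0.56, 0.428, -0.434, 0.562]
ft_force: [-0.9, -0.7, -0.1]
width: 0.0513
```

```bash
python3 rel.py .4288 -.1989 .005 13.95; python3 - <<'E'
from h import *
shot("wrist","w2")
E
```

```text
t 1.6 tcp [ 0.4328 -0.1932  0.0758] jaw 14.969226827538586 down [ 0.008  -0.0034 -1.    ] F [-0.9118 -0.7159 -0.1051] w 0.05133107896619286 q [ 0.7169  0.4596 -0.4377  2.1196  0.3317  0.618   0.309 ]
d cm [-0.3952 -0.5686 -7.0777] az -1.0192268275385885 tilt fix(deg about world) [0.1927 0.456  0.    ]
```

View pics/w2.png

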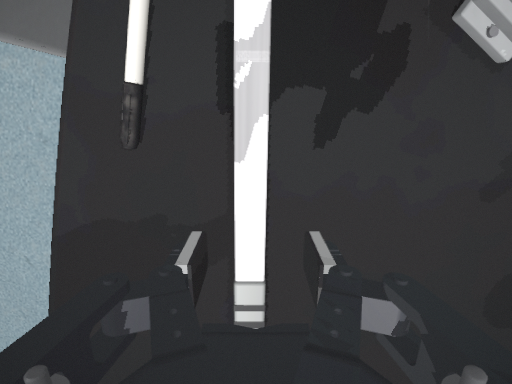

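The bar lies centred between the pads and parallel to them (column 250 against pad middle 255).

Call:
{"fn": "apply_moves", "kwargs": {
  "commands": [
    {"dx": -0.4,"dy": -0.6,"dz": -3,"ax": 0.2,"ay": 0.5,"az": -1,"grip": 0.6},
    {"dx": 0,"dy": 0,"dz": -2.4,"ax": 0,"ay": 0,"az": 0,"grip": 0.6},
    {"dx": 0,"dy": 0,"dz": -1.0,"ax": 0,"ay": 0,"az": 0,"grip": 0.6},
    {"dx": 0,"dy": 0,"dz": 0,"ax": 0,"ay": 0,"az": 0,"grip": 0.6},
    {"dx": 0,"dy": 0,"dz": 0,"ax": 0,"ay": 0,"az": 0,"grip": 0.6}
  ]
}}

```text
time_s: 2.15
tcp_pos: [0.4352, -0.2046, 0.0193]
eef_rot: [-0.555, 0.432, -0.442, 0.556]
ft_force: [0.6, 0.3, 0.0]
width: 0.0511
```

```bash
python3 rel.py .4288 -.1989 .002 13.95
```

```text
t 2.15 tcp [ 0.4352 -0.2046  0.0193] jaw 13.659091332418223 down [ 0.0126 -0.0084 -0.9999] F [0.5914 0.2576 0.0226] w 0.051122266062378956 q [ 0.6654  0.566  -0.3578  2.1274  0.4116  0.4981  0.2347]
d cm [-0.6428  0.5706 -1.7317] az 0.2909086675817747 tilt fix(deg about world) [0.4818 0.7242 0.    ]
```

Call:
{"fn": "apply_moves", "kwargs": {
  "commands": [
    {"dx": -0.6,"dy": 0.5,"dz": -0.8,"ax": 0.5,"ay": 0.7,"az": 0.3,"grip": 0.6},
    {"dx": 0,"dy": 0,"dz": -0.5,"ax": 0,"ay": 0,"az": 0,"grip": 0.6},
    {"dx": 0,"dy": 0,"dz": 0,"ax": 0,"ay": 0,"az": 0,"grip": 0.6}
  ]
}}

```text
time_s: 2.45
tcp_pos: [0.4306, -0.2003, 0.0084]
eef_rot: [-0.556, 0.434, -0.437, 0.558]
ft_force: [0.1, -0.3, 0.5]
width: 0.051
```

```bash
python3 rel.py .4288 -.1989 .003 13.95
```

```text
t 2.45 tcp [ 0.4306 -0.2003  0.0084] jaw 13.943780289907584 down [ 0.0043 -0.0015 -1.    ] F [ 0.0608 -0.3241  0.4799] w 0.0509937740702372 q [ 0.6566  0.5848 -0.35    2.1351  0.4205  0.4819  0.2281]
d cm [-0.1842  0.1385 -0.5405] az 0.006219710092409514 tilt fix(deg about world) [0.0845 0.2471 0.    ]
```

Call:
{"fn": "apply_moves", "kwargs": {
  "commands": [
    {"dx": -0.2,"dy": 0.1,"dz": -0.4,"ax": 0,"ay": 0.2,"az": 0,"grip": 0.5},
    {"dx": 0,"dy": 0,"dz": 0,"ax": 0,"ay": 0,"az": 0,"grip": 0.1},
    {"dx": 0,"dy": 0,"dz": 0,"ax": 0,"ay": 0,"az": 0,"grip": 0.1},
    {"dx": 0,"dy": 0,"dz": 0,"ax": 0,"ay": 0,"az": 0,"grip": 0.1},
    {"dx": 0,"dy": 0,"dz": 0,"ax": 0,"ay": 0,"az": 0,"grip": 0.1},
    {"dx": 0,"dy": 0,"dz": 0,"ax": 0,"ay": 0,"az": 0,"grip": 0.1}
  ],
  "force": 90
}}

```text
time_s: 3.05
tcp_pos: [0.4296, -0.1991, 0.0051]
eef_rot: [0.557, -0.434, 0.436, -0.557]
ft_force: [-0.6, -0.3, 0.2]
width: 0.0212
```

```bash
python3 rel.py .4288 -.1989 .1 13.95
```

```text
t 3.05 tcp [ 0.4296 -0.1991  0.0051] jaw 14.007993717902789 down [ 0.0023 -0.0023 -1.    ] F [-0.6028 -0.2897  0.1645] w 0.021151642842340303 q [ 0.6495  0.5898 -0.3443  2.1379  0.4257  0.4755  0.2217]
d cm [-0.0768  0.0205  9.4869] az -0.0579937179027894 tilt fix(deg about world) [0.1332 0.1292 0.    ]
```

Call:
{"fn": "apply_moves", "kwargs": {
  "commands": [
    {"dx": 0,"dy": 0,"dz": 0,"ax": 0,"ay": 0,"az": 0,"grip": 0.4},
    {"dx": 0,"dy": 0,"dz": -0.3,"ax": 0,"ay": 0,"az": 0,"grip": 0.4},
    {"dx": 0,"dy": 0,"dz": -0.2,"ax": 0.1,"ay": 0.1,"az": 0,"grip": 0.4},
    {"dx": 0,"dy": 0,"dz": -0.1,"ax": 0,"ay": 0,"az": 0,"grip": 0.4}
  ]
}}

```text
time_s: 3.45
tcp_pos: [0.4296, -0.1993, -0.0008]
eef_rot: [0.557, -0.435, 0.436, -0.557]
ft_force: [-4.1, 1.3, 20.5]
width: 0.034
```

```bash
python3 rel.py .4288 -.1989 .0 13.95; python3 - <<'E'
from h import *
crop(shot("scene","s2"),280,440,120,270,5,"s2c")
E
```

```text
t 3.45 tcp [ 0.4296 -0.1993 -0.0008] jaw 13.988486421613505 down [ 0.0001 -0.0009 -1.    ] F [-4.1041  1.2573 20.5381] w 0.03404801627599002 q [ 0.6442  0.6022 -0.3373  2.1365  0.4315  0.4669  0.217 ]
d cm [-0.0812  0.0395  0.0819] az -0.03848642161349858 tilt fix(deg about world) [0.0513 0.0052 0.    ]
```

View pics/s2c.png

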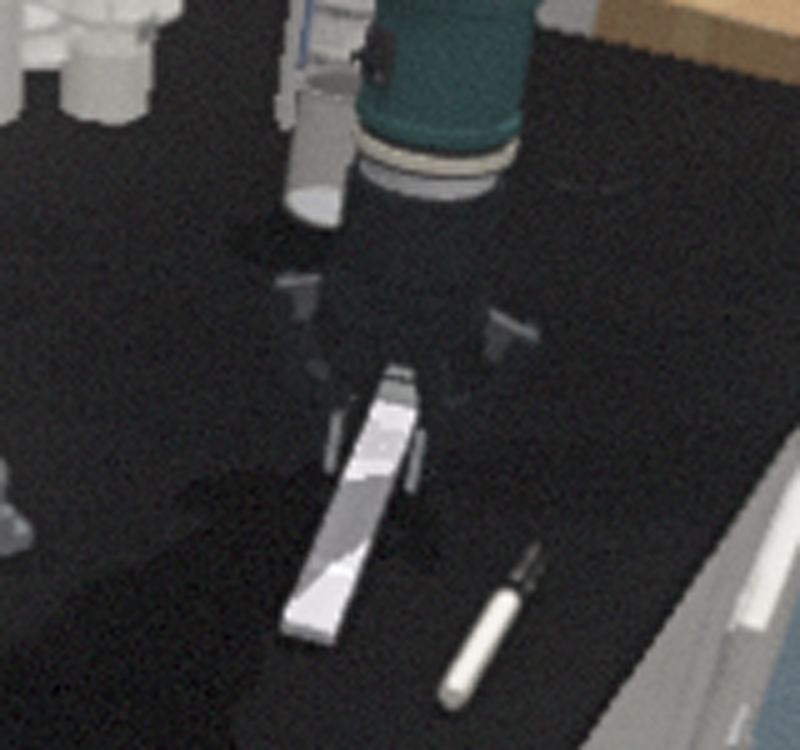

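Call:
{"fn": "apply_moves", "kwargs": {
  "commands": [
    {"dx": 0,"dy": 0,"dz": 0.3,"ax": 0,"ay": 0,"az": 0,"grip": 0.4},
    {"dx": 0,"dy": 0,"dz": 0,"ax": 0,"ay": 0,"az": 0,"grip": 0.1},
    {"dx": 0,"dy": 0,"dz": 0,"ax": 0,"ay": 0,"az": 0,"grip": 0.1},
    {"dx": 0,"dy": 0,"dz": 0,"ax": 0,"ay": 0,"az": 0,"grip": 0.1},
    {"dx": 0,"dy": 0,"dz": 0,"ax": 0,"ay": 0,"az": 0,"grip": 0.1},
    {"dx": 0,"dy": 0,"dz": 0.5,"ax": 0,"ay": 0,"az": 0,"grip": 0.1},
    {"dx": 0,"dy": 0,"dz": 1.5,"ax": 0,"ay": 0,"az": 0,"grip": 0.1},
    {"dx": 0,"dy": 0,"dz": 2,"ax": 0,"ay": 0,"az": 0,"grip": 0.1}
  ],
  "force": 110
}}

```text
time_s: 4.3
tcp_pos: [0.4259, -0.1978, 0.0407]
eef_rot: [0.558, -0.438, 0.432, -0.556]
ft_force: [0.2, 0.4, -4.5]
width: 0.0202
```

```bash
python3 rel.py .544 -.069 .1 -18.45; python3 - <<'E'
from h import *
crop(shot("scene","s3"),280,440,120,270,5,"s3c")
E
```

```text
t 4.3 tcp [ 0.4259 -0.1978  0.0407] jaw 14.015600297721152 down [-0.0088  0.0028 -1.    ] F [ 0.2053  0.3765 -4.4809] w 0.020189232033518918 q [ 0.6957  0.5248 -0.3982  2.13    0.3735  0.5626  0.2693]
d cm [11.8104 12.8807  5.932 ] az -32.46560029772115 tilt fix(deg about world) [-0.1608 -0.5062 -0.    ]
```

View pics/s3c.png

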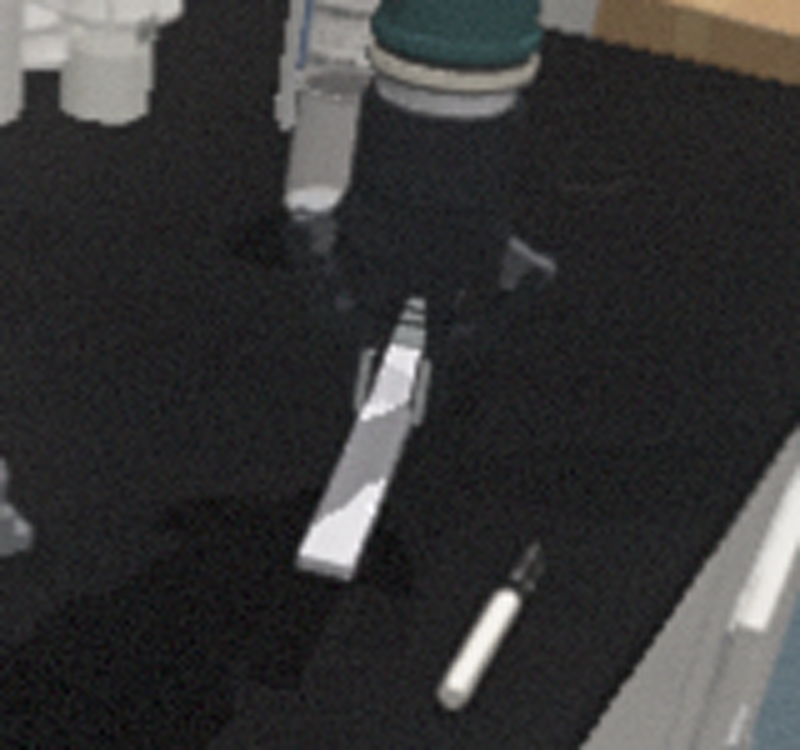

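Call:
{"fn": "apply_moves", "kwargs": {
  "commands": [
    {"dx": 0,"dy": 0,"dz": 3.5,"ax": 0,"ay": 0,"az": 0,"grip": 0.1},
    {"dx": 1.2,"dy": 0.8,"dz": 1,"ax": 0,"ay": 0,"az": -5.5,"grip": 0.1},
    {"dx": 2,"dy": 1.3,"dz": 0,"ax": 0,"ay": 0,"az": -7,"grip": 0.1},
    {"dx": 2,"dy": 1.3,"dz": 0,"ax": 0,"ay": 0,"az": -7,"grip": 0.1},
    {"dx": 2,"dy": 1.3,"dz": 0,"ax": 0,"ay": 0,"az": -7,"grip": 0.1},
    {"dx": 1.5,"dy": 1,"dz": 0,"ax": 0,"ay": 0,"az": -5,"grip": 0.1},
    {"dx": 0,"dy": 0,"dz": 0,"ax": 0,"ay": 0,"az": 0,"grip": 0.1},
    {"dx": 0,"dy": 0,"dz": 0,"ax": 0,"ay": 0,"az": 0,"grip": 0.1}
  ]
}}

```text
time_s: 5.15
tcp_pos: [0.5125, -0.1402, 0.0858]
eef_rot: [-0.411, 0.58, -0.572, 0.41]
ft_force: [-1.3, 0.7, -4.7]
width: 0.0204
```

```bash
python3 rel.py .5208 -.1353 .085 -18.45; python3 - <<'E'
from h import *
crop(shot("scene","s4"),180,380,120,270,4,"s4c")
crop(shot("top","t4"),130,410,130,330,2.8,"t4c")
E
```

```text
t 5.15 tcp [ 0.5125 -0.1402  0.0858] jaw -19.001764011192172 down [-0.0087  0.0079 -0.9999] F [-1.2801  0.7284 -4.6668] w 0.020391531735048096 q [ 0.4582  0.5041 -0.3114  1.9746  0.2205  0.7058 -0.3187]
d cm [ 0.8315  0.4898 -0.0786] az 0.5517640111921764 tilt fix(deg about world) [-0.4541 -0.5013 -0.    ]
```

View pics/s4c.png

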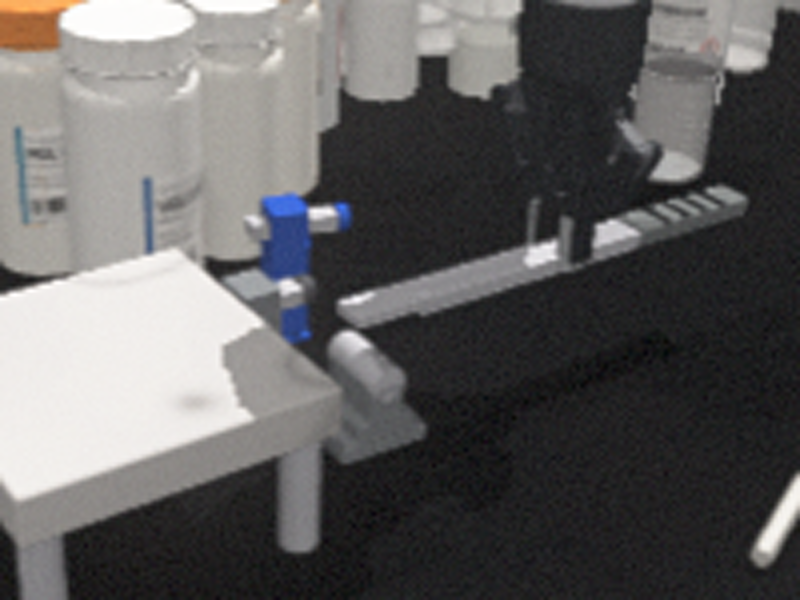

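View pics/t4c.png

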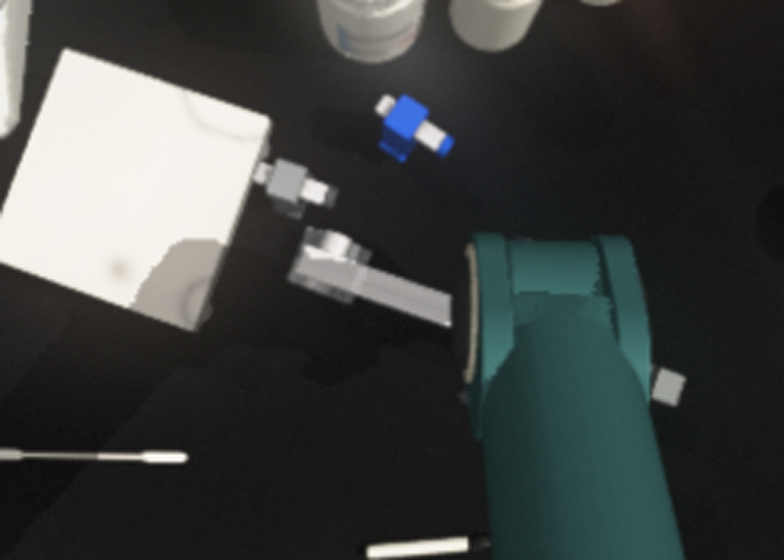

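```bash
cat > tri.py <<'E'
from h import *
def tri(pairs):
    out=[]
    for L in pairs:
        M=np.zeros((3,3));b=np.zeros(3)
        for n,uv in L:
            o,d=ray(cam(n),uv);d=d[0]/np.linalg.norm(d[0]);P=np.eye(3)-np.outer(d,d);M+=P;b+=P@o
        x=np.linalg.solve(M,b)
        out.append(np.r_[x,[np.linalg.norm(proj(cam(n),x)[0]-uv) for n,uv in L]])
    return np.array(out)
E
python3 - <<'E'
from tri import *
np.set_printoptions(suppress=True,precision=4)
f=lambda p,x0,y0,k:(np.array(p,float)+.5)/k-.5+[x0,y0]
t=lambda *p:("top",f(p,130,130,2.8)); s=lambda *p:("scene",f(p,180,120,4))
o=tri([[t(303,250),s(340,301)],[t(292,276),s(363,321)],[t(687,375),s(735,188)],[t(677,406),s(748,203)]])
print(o)
n=o[:2,:3].mean(0);h=o[2:,:3].mean(0);d=n-h;print(n,h,np.linalg.norm(d),np.degrees(np.arctan2(d[1],d[0])),np.degrees(np.arcsin(d[2]/np.linalg.norm(d))),(n+h)/2)
E
```

```text
[[ 0.5698  0.0085  0.0989  0.56    0.5363]
 [ 0.5485  0.0164  0.0975  0.1221  0.1192]
 [ 0.4678 -0.2987  0.0934  1.8521  1.5211]
 [ 0.448  -0.2886  0.0918  0.4482  0.3742]]
[0.5591 0.0125 0.0982] [ 0.4579 -0.2937  0.0926] 0.322472730323811 71.70549016558901 0.9935086305615844 [ 0.5085 -0.1406  0.0954]
```

Call:
{"fn": "apply_moves", "kwargs": {
  "commands": [
    {"dx": 1.1,"dy": 0.4,"dz": 0,"ax": -3.3,"ay": 1.1,"az": 0,"grip": 0.1},
    {"dx": 0,"dy": 0,"dz": -1,"ax": 0,"ay": 0,"az": 0,"grip": 0.1},
    {"dx": 0,"dy": 0,"dz": 0,"ax": 0,"ay": 0,"az": 0,"grip": 0.1},
    {"dx": 0,"dy": 0,"dz": 0,"ax": 0,"ay": 0,"az": 0,"grip": 0.1}
  ]
}}

```text
time_s: 5.65
tcp_pos: [0.5199, -0.1402, 0.0747]
eef_rot: [0.428, -0.568, 0.585, -0.389]
ft_force: [0.3, -0.9, -3.8]
width: 0.0206
```

```bash
python3 rel.py .5208 -.1353 .071 -18.45; python3 - <<'E'
from h import *
crop(shot("scene","s5"),180,380,120,270,4,"s5c")
crop(shot("top","t5"),220,360,190,290,5,"t5c")
E
```

```text
t 5.65 tcp [ 0.5199 -0.1402  0.0747] jaw -19.31420983570446 down [-0.0315 -0.051  -0.9982] F [ 0.2552 -0.8759 -3.7991] w 0.020620155735655763 q [ 0.3781  0.5292 -0.2623  1.9589  0.2872  0.7131 -0.41  ]
d cm [ 0.0854  0.4883 -0.37  ] az 0.8642098357044574 tilt fix(deg about world) [ 2.9209 -1.8046  0.    ]
```

View pics/s5c.png

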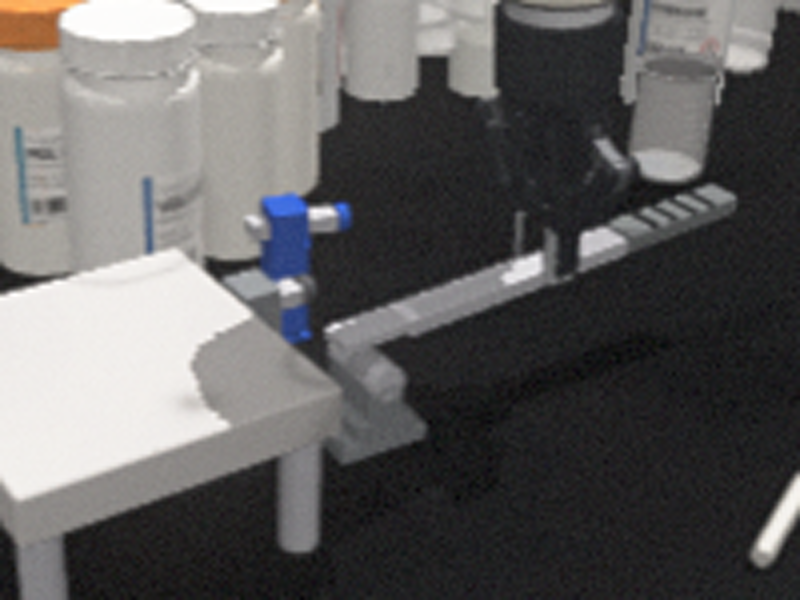

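View pics/t5c.png

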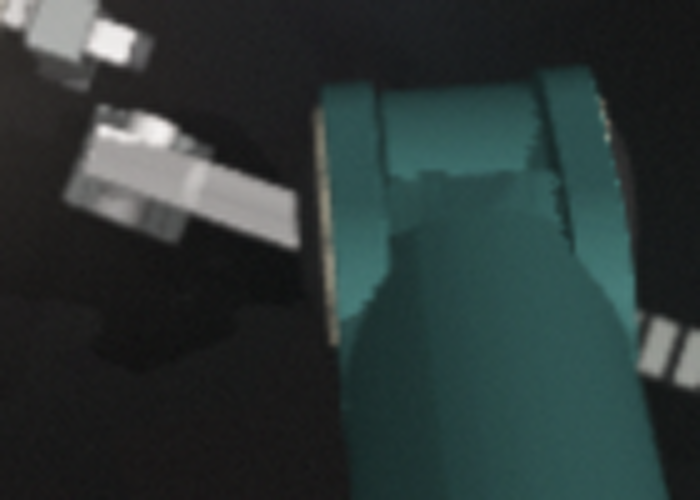

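```bash
cat >> tri.py <<'E'
np.set_printoptions(suppress=True,precision=4)
ctr=np.array([.6166,.1469]);yw=np.radians(71.53);ex=np.array([np.cos(yw),np.sin(yw)]);ey=np.array([-ex[1],ex[0]])
def T(P): d=np.atleast_2d(P)[:,:2]-ctr;return np.c_[d@ex,d@ey]*1000
f=lambda p,x0,y0,k:(np.array(p,float)+.5)/k-.5+[x0,y0]
E
python3 - <<'E'
from tri import *
t=lambda *p:("top",f(p,220,190,5)); s=lambda *p:("scene",f(p,180,120,4))
o=tri([[t(97,137),s(329,331)],[t(83,182),s(350,351)]])
print(o,T(o))
e=onz(cam("top"),f([(97,137),(301,192),(83,182),(299,248)],220,190,5),.085);print(T(e))
E
python3 - <<'E'
import cv2
im=cv2.imread('pics/s5.png');cv2.imwrite('pics/s5d.png',cv2.resize(im[180:250,240:320],None,fx=9,fy=9,interpolation=cv2.INTER_CUBIC))
E
```

```text
[[0.5766 0.0078 0.0756 0.8959 0.8626]
 [0.5563 0.014  0.0729 0.893  0.8744]] [[-144.6058   -6.1095]
 [-145.1583   15.0917]]
[[-146.9134   -4.3562]
 [-241.32    -10.6949]
 [-147.6415   16.7467]
 [-248.4692   13.2413]]
```

View pics/s5d.png

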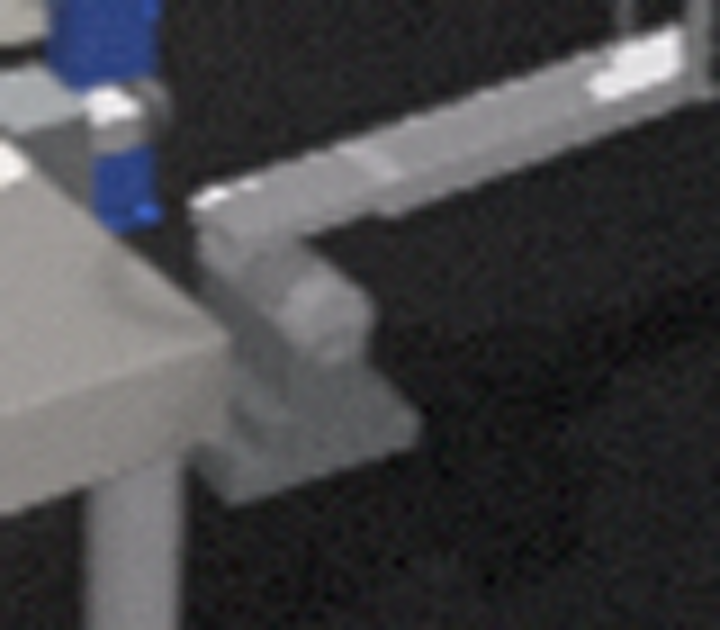

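Call:
{"fn": "apply_moves", "kwargs": {
  "commands": [
    {"dx": 0,"dy": 0,"dz": -0.3,"ax": 0,"ay": 0,"az": -1.5,"grip": 0.1},
    {"dx": 0.6,"dy": 1.7,"dz": 0,"ax": 0,"ay": 0,"az": 0,"grip": 0.1},
    {"dx": 0.6,"dy": 1.7,"dz": 0,"ax": 0,"ay": 0,"az": 0,"grip": 0.1},
    {"dx": 0.3,"dy": 1.0,"dz": 0,"ax": 0,"ay": 0,"az": 0,"grip": 0.1},
    {"dx": 0,"dy": 0,"dz": 0,"ax": 0,"ay": 0,"az": 0,"grip": 0.1}
  ]
}}

```text
time_s: 6.25
tcp_pos: [0.534, -0.0986, 0.0719]
eef_rot: [0.418, -0.576, 0.592, -0.378]
ft_force: [0.6, -0.5, -3.8]
width: 0.0205
```

```bash
python3 rel.py .5446 -.0662 .071 -18.45; python3 - <<'E'
from h import *
crop(shot("scene","s6"),240,320,180,250,9,"s6d")
crop(shot("top","t6"),200,300,160,250,7,"t6c")
E
```

```text
t 6.25 tcp [ 0.534  -0.0986  0.0719] jaw -21.5129147273842 down [-0.0334 -0.0506 -0.9982] F [ 0.5809 -0.4605 -3.796 ] w 0.02053232746574761 q [ 0.2937  0.5415 -0.2567  1.9445  0.2813  0.7201 -0.5213]
d cm [ 1.0642  3.2408 -0.0885] az 3.0629147273841966 tilt fix(deg about world) [ 2.9004 -1.9121  0.    ]
```

View pics/s6d.png

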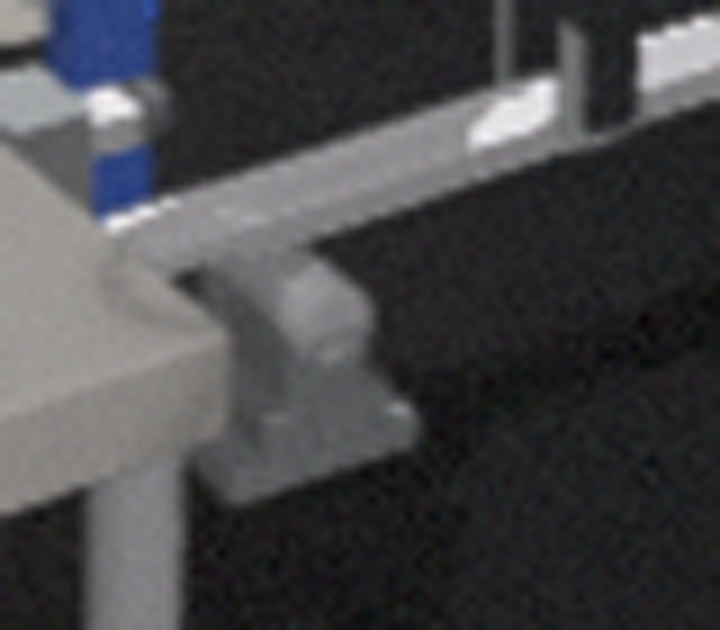

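View pics/t6c.png

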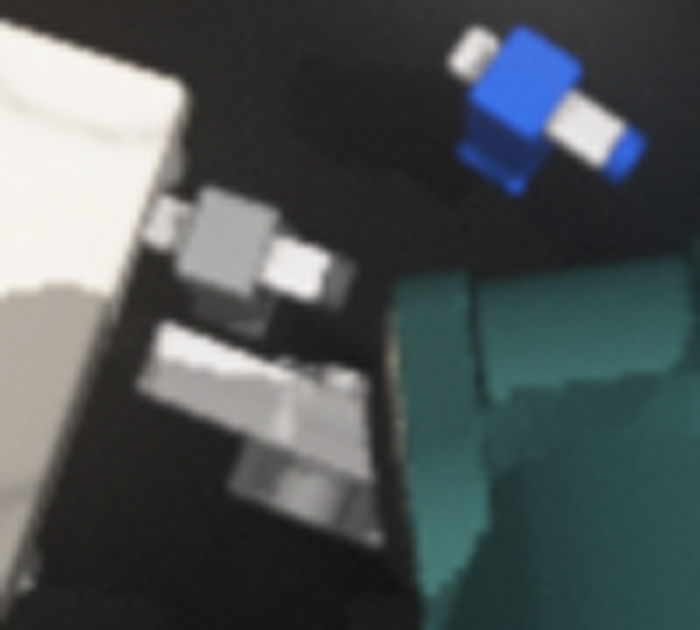

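```bash
python3 - <<'E'
from tri import *
e=onz(cam("top"),f([(162,322),(370,378),(138,385),(372,480)],200,160,7),.076);print(T(e))
r=onz(cam("top"),f([(230,490),(380,546)],200,160,7),.01);print(T(r))
E
```

```text
[[-102.5943  -17.3281]
 [-172.4544  -22.0773]
 [-102.0813    4.5449]
 [-183.8298    8.8722]]
[[-136.3563   25.357 ]
 [-191.3345   26.686 ]]
```

Call:
{"fn": "apply_moves", "kwargs": {
  "commands": [
    {"dx": 0,"dy": 0,"dz": 0,"ax": 0,"ay": 0,"az": 3,"grip": 0.1},
    {"dx": 0.4,"dy": 1.2,"dz": 0,"ax": 0,"ay": 0,"az": 0,"grip": 0.1},
    {"dx": 0.4,"dy": 1.2,"dz": 0,"ax": 0,"ay": 0,"az": 0,"grip": 0.1},
    {"dx": 0.2,"dy": 0.6,"dz": 0,"ax": 0,"ay": 0,"az": 0,"grip": 0.1},
    {"dx": 0,"dy": 0,"dz": 0,"ax": 0,"ay": 0,"az": 0,"grip": 0.1}
  ]
}}

```text
time_s: 6.85
tcp_pos: [0.5433, -0.0711, 0.0717]
eef_rot: [0.431, -0.566, 0.584, -0.39]
ft_force: [-0.2, 0.4, -4.2]
width: 0.0207
```

```bash
python3 rel.py .5446 -.0662 .071 -18.45; python3 - <<'E'
from h import *
crop(shot("scene","s7"),220,380,140,250,5,"s7d")
crop(shot("top","t7"),200,300,160,250,7,"t7c")
E
```

```text
t 6.85 tcp [ 0.5433 -0.0711  0.0717] jaw -18.950523415683275 down [-0.0325 -0.0546 -0.998 ] F [-0.2361  0.4235 -4.2447] w 0.02068896212053052 q [ 0.2485  0.5504 -0.268   1.931   0.2934  0.73   -0.5384]
d cm [ 0.1337  0.4872 -0.0707] az 0.5005234156832756 tilt fix(deg about world) [ 3.1274 -1.8607  0.    ]
```

View pics/s7d.png

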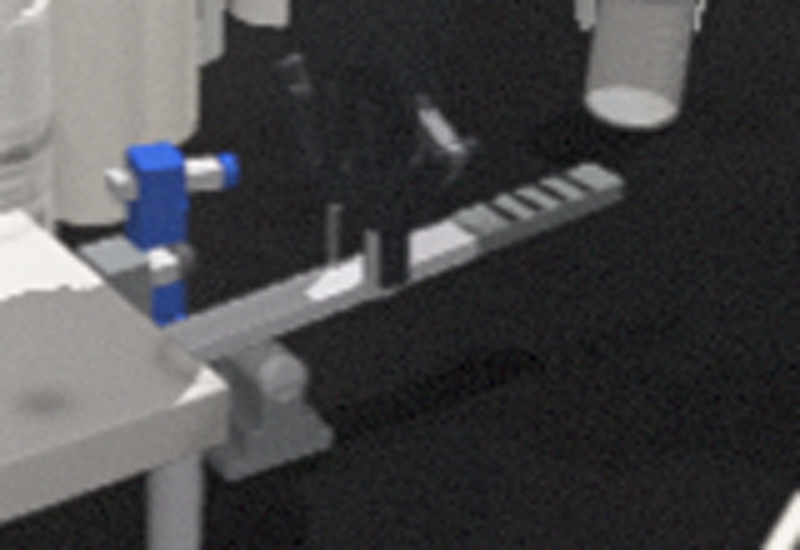

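View pics/t7c.png

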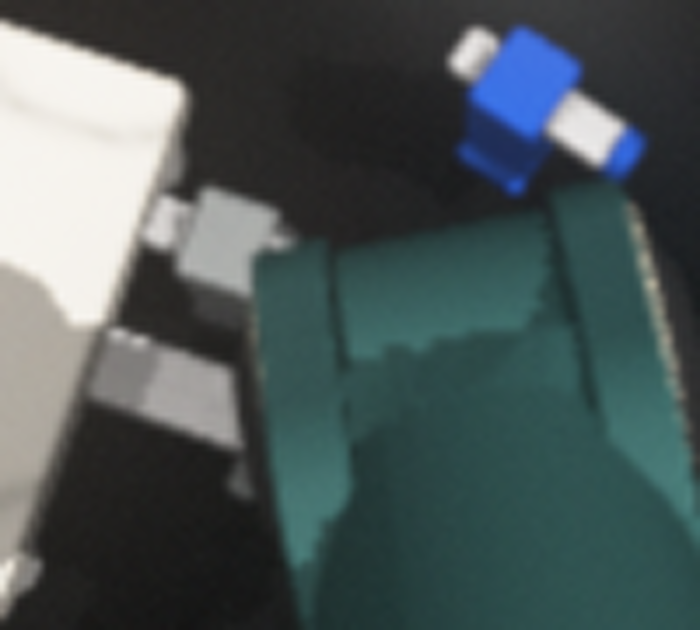

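Call:
{"fn": "apply_moves", "kwargs": {
  "commands": [
    {"dx": 0.2,"dy": 0.6,"dz": 0,"ax": 0,"ay": 0,"az": 0,"grip": 0.1},
    {"dx": 0,"dy": 0,"dz": -0.3,"ax": 0,"ay": 0,"az": 0,"grip": 0.1},
    {"dx": 0,"dy": 0,"dz": -0.2,"ax": 0,"ay": 0,"az": 0,"grip": 0.1},
    {"dx": 0,"dy": 0,"dz": 0,"ax": 0,"ay": 0,"az": 0,"grip": 0.1}
  ]
}}

```text
time_s: 7.35
tcp_pos: [0.5449, -0.0667, 0.0663]
eef_rot: [0.431, -0.566, 0.585, -0.389]
ft_force: [-0.4, 1.4, -3.4]
width: 0.0206
```

```bash
python3 rel.py .5446 -.0662 .071 -18.45; python3 - <<'E'
from h import *
s=env.state();print(s['moment'])
E
```

```text
t 7.35 tcp [ 0.5449 -0.0667  0.0663] jaw -19.095291801320325 down [-0.033  -0.0559 -0.9979] F [-0.357   1.3874 -3.3881] w 0.020556563957092523 q [ 0.2364  0.5605 -0.2641  1.9296  0.298   0.7226 -0.5536]
d cm [-0.0321  0.0504  0.4667] az 0.6452918013203259 tilt fix(deg about world) [ 3.2024 -1.8935  0.    ]
[ 0.45625497 -0.1221521   0.04437452]
```

Call:
{"fn": "apply_moves", "kwargs": {
  "commands": [
    {"dx": 0,"dy": 0,"dz": 0,"ax": 1.7,"ay": -0.6,"az": 0,"grip": 0.1},
    {"dx": 0,"dy": 0,"dz": -0.15,"ax": 1.6,"ay": -0.5,"az": 0,"grip": 0.1},
    {"dx": 0,"dy": 0,"dz": -0.15,"ax": 1.2,"ay": -0.4,"az": 0,"grip": 0.1},
    {"dx": 0,"dy": 0,"dz": 0,"ax": 0,"ay": 0,"az": 0,"grip": 0.1}
  ]
}}

```text
time_s: 7.75
tcp_pos: [0.5445, -0.0671, 0.0628]
eef_rot: [-0.407, 0.584, -0.567, 0.414]
ft_force: [-0.8, 0.3, -4.8]
width: 0.0205
```

```bash
python3 rel.py .5446 -.0662 .061 -18.45; python3 - <<'E'
from h import *
s=env.state();print(s['moment'])
crop(shot("scene","s8"),220,380,140,250,5,"s8d")
E
```

```text
t 7.75 tcp [ 0.5445 -0.0671  0.0628] jaw -19.03606519840003 down [-0.0068  0.025  -0.9997] F [-0.7954  0.2541 -4.7502] w 0.020543392582559033 q [ 0.3277  0.5663 -0.3192  1.9413  0.2316  0.6786 -0.4595]
d cm [ 0.0071  0.0948 -0.1807] az 0.5860651984000356 tilt fix(deg about world) [-1.4306 -0.3878 -0.    ]
[-0.05115154  0.00900207 -0.03289547]
```

View pics/s8d.png

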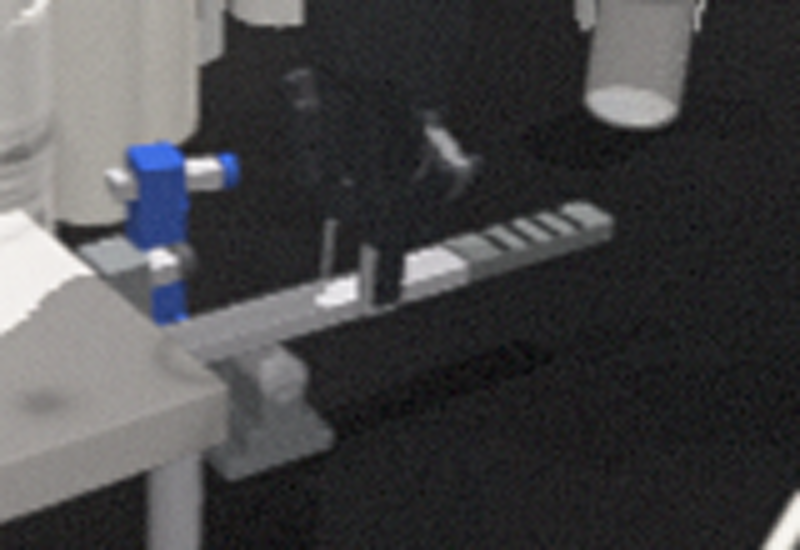

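Call:
{"fn": "apply_moves", "kwargs": {
  "commands": [
    {"dx": 0,"dy": 0,"dz": -0.15,"ax": 0,"ay": 0,"az": 0,"grip": 0.1},
    {"dx": 0,"dy": 0,"dz": -0.15,"ax": 0,"ay": 0,"az": 0,"grip": 0.1},
    {"dx": 0,"dy": 0,"dz": 0,"ax": 0,"ay": 0,"az": 0,"grip": 0.1}
  ]
}}

```text
time_s: 8.1
tcp_pos: [0.5451, -0.0669, 0.0605]
eef_rot: [-0.408, 0.584, -0.568, 0.414]
ft_force: [-1.9, -1.1, 0.9]
width: 0.0205
```

```bash
python3 rel.py .5446 -.0662 .061 -18.45; python3 - <<'E'
from h import *
s=env.state();print(s['moment'])
E
```

```text
t 8.1 tcp [ 0.5451 -0.0669  0.0605] jaw -18.97701078127482 down [-0.0064  0.0233 -0.9997] F [-1.8528 -1.1401  0.8789] w 0.02053762913590378 q [ 0.3238  0.5701 -0.3161  1.9414  0.2346  0.6742 -0.4621]
d cm [-0.045   0.068   0.0523] az 0.527010781274825 tilt fix(deg about world) [-1.3377 -0.3684 -0.    ]
[0.01968048 0.36365104 0.10595099]
```

Ridge contact is felt: it carries about 5 N. Holding briefly, then releasing gently.

Call:
{"fn": "apply_moves", "kwargs": {
  "commands": [
    {"dx": 0,"dy": 0,"dz": 0,"ax": 0,"ay": 0,"az": 0,"grip": 0.1},
    {"dx": 0,"dy": 0,"dz": 0,"ax": 0,"ay": 0,"az": 0,"grip": 0.1},
    {"dx": 0,"dy": 0,"dz": 0,"ax": 0,"ay": 0,"az": 0,"grip": 0.35},
    {"dx": 0,"dy": 0,"dz": 0,"ax": 0,"ay": 0,"az": 0,"grip": 0.5},
    {"dx": 0,"dy": 0,"dz": 0,"ax": 0,"ay": 0,"az": 0,"grip": 0.6},
    {"dx": 0,"dy": 0,"dz": 0,"ax": 0,"ay": 0,"az": 0,"grip": 0.6}
  ]
}}

```text
time_s: 8.7
tcp_pos: [0.5472, -0.0658, 0.062]
eef_rot: [-0.407, 0.582, -0.568, 0.415]
ft_force: [1.1, -0.2, -0.6]
width: 0.0514
```

```bash
python3 rel.py .5446 -.0662 .061 -18.45; python3 - <<'E'
from h import *
crop(shot("scene","s9"),220,380,140,250,5,"s9d")
crop(shot("top","t9"),200,400,150,300,4,"t9c")
E
```

```text
t 8.7 tcp [ 0.5472 -0.0658  0.062 ] jaw -18.886385581285385 down [-0.0021  0.0231 -0.9997] F [ 1.052  -0.1601 -0.6313] w 0.05138697177531031 q [ 0.3222  0.5685 -0.3171  1.9393  0.235   0.6736 -0.4628]
d cm [-0.262  -0.0386 -0.1017] az 0.4363855812853785 tilt fix(deg about world) [-1.3211 -0.1213 -0.    ]
```

View pics/s9d.png

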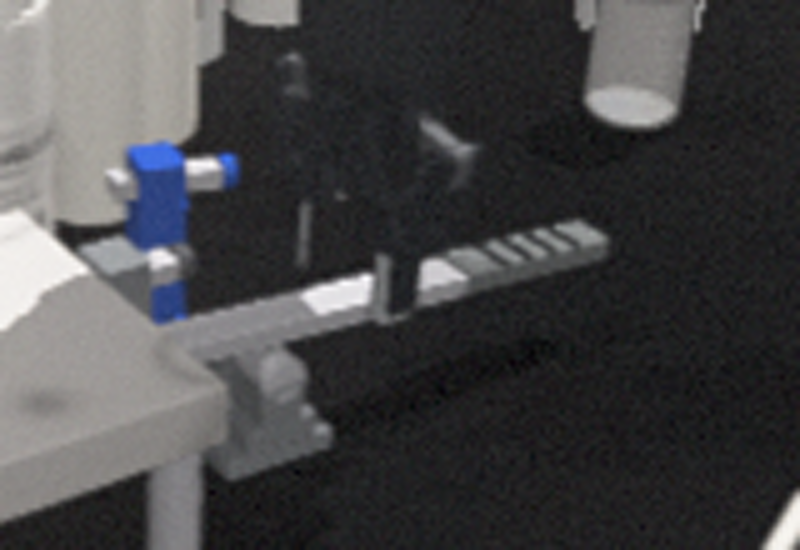

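View pics/t9c.png

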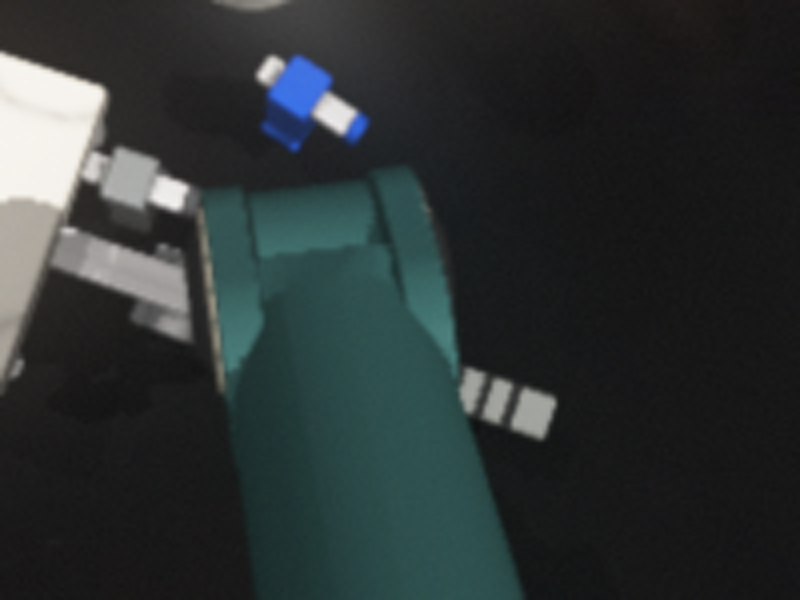

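Call:
{"fn": "apply_moves", "kwargs": {
  "commands": [
    {"dx": 0,"dy": 0,"dz": 2,"ax": 0,"ay": 0,"az": 0,"grip": 0.7},
    {"dx": 0,"dy": 0,"dz": 4,"ax": -1.3,"ay": -0.1,"az": 0.4,"grip": 0.6},
    {"dx": -0.6,"dy": -2,"dz": 1,"ax": 0,"ay": 0,"az": 0,"grip": 0.3},
    {"dx": -1.4,"dy": -4,"dz": 0,"ax": 0,"ay": 0,"az": 0,"grip": 0},
    {"dx": -1.4,"dy": -4,"dz": 0,"ax": 0,"ay": 0,"az": 0,"grip": 0},
    {"dx": -1,"dy": -3,"dz": 0,"ax": 0,"ay": 0,"az": 0,"grip": 0},
    {"dx": 0,"dy": 0,"dz": 0,"ax": 0,"ay": 0,"az": 0,"grip": 0}
  ]
}}

```text
time_s: 9.5
tcp_pos: [0.502, -0.1983, 0.1354]
eef_rot: [0.414, -0.572, 0.573, -0.415]
ft_force: [-0.3, -0.5, 0.4]
width: 0.0001
```

```bash
python3 rel.py .5015 -.197 .07 -18.45; python3 - <<'E'
from h import *
crop(shot("scene","s10"),220,380,140,250,5,"s10d")
crop(shot("top","t10"),200,400,150,300,4,"t10c")
E
```

```text
t 9.5 tcp [ 0.502  -0.1983  0.1354] jaw -18.188761923939975 down [ 0.0016 -0.001  -1.    ] F [-0.2507 -0.5301  0.374 ] w 0.00011685260375581189 q [ 0.573   0.4329 -0.32    1.9375  0.1862  0.7975 -0.1673]
d cm [-0.0489  0.1261 -6.5438] az -0.2612380760600246 tilt fix(deg about world) [0.0584 0.0926 0.    ]
```

View pics/s10d.png

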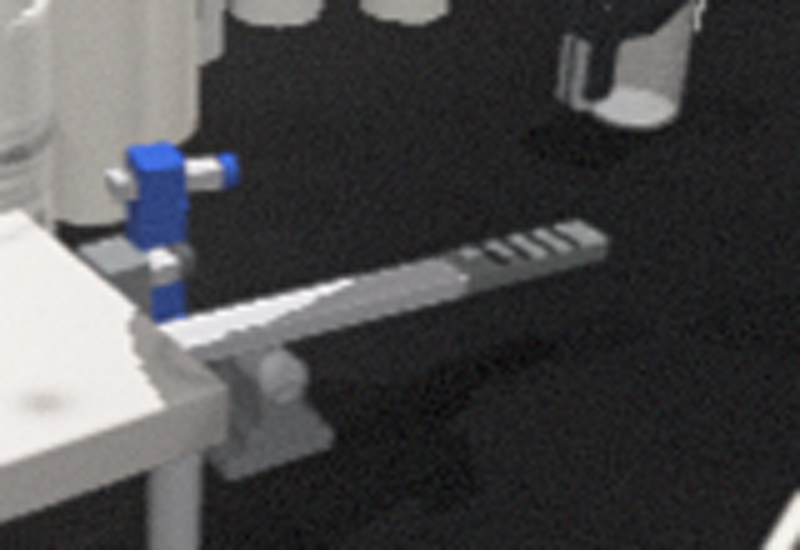

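View pics/t10c.png

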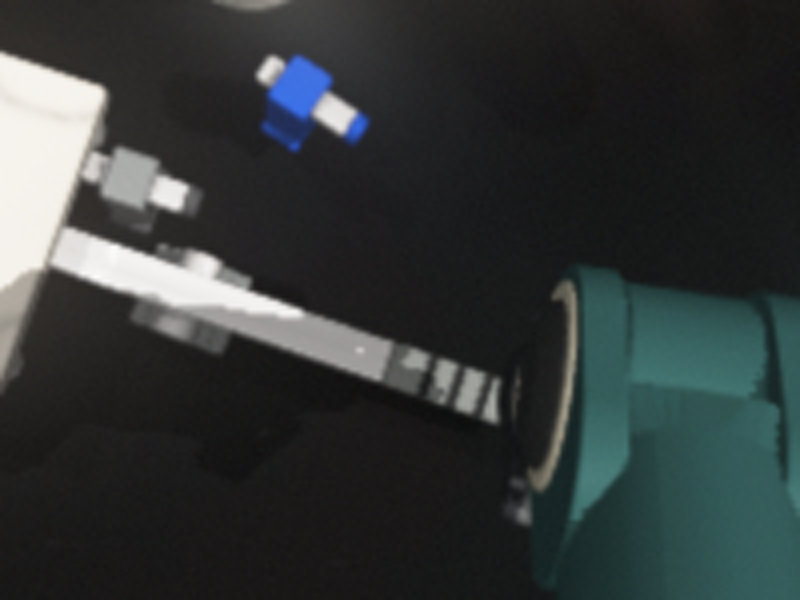

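```bash
python3 - <<'E'
from tri import *
t=lambda *p:("top",f(p,200,150,4)); s=lambda *p:("scene",f(p,220,140,5))
o=tri([[t(557,398),s(586,220)],[t(545,440),s(608,238)]]);print(o)
h=onz(cam("top"),f([(557,398),(545,440)],200,150,4),.056);print(h,h.mean(0),T(h.mean(0)))
m=onz(cam("top"),f([(392,342),(386,380)],200,150,4),.061);print(m.mean(0),T(m.mean(0)))
# target 25 mm from end
e=h.mean(0)[:2];d=m.mean(0)[:2]-e;d/=np.linalg.norm(d);print("press",e+d*.026, d)
E
```

```text
[[ 0.5024 -0.2227  0.0589  0.7218  0.617 ]
 [ 0.4813 -0.2143  0.0586  0.6638  0.5768]]
[[ 0.5039 -0.2225  0.056 ]
 [ 0.4799 -0.2153  0.056 ]] [ 0.4919 -0.2189  0.056 ] [[-386.4603    2.3821]]
[ 0.5247 -0.1254  0.061 ] [[-287.3792    0.9426]]
press [ 0.5005 -0.1944] [0.3306 0.9438]
```

Call:
{"fn": "apply_moves", "kwargs": {
  "commands": [
    {"dx": -0.1,"dy": 0.4,"dz": -3,"ax": 0,"ay": 0,"az": 0,"grip": 0},
    {"dx": 0,"dy": 0,"dz": -2,"ax": 0,"ay": 0,"az": 0,"grip": 0},
    {"dx": 0,"dy": 0,"dz": -1,"ax": 0,"ay": 0,"az": 0,"grip": 0},
    {"dx": 0,"dy": 0,"dz": 0,"ax": 0,"ay": 0,"az": 0,"grip": 0},
    {"dx": 0,"dy": 0,"dz": 0,"ax": 0,"ay": 0,"az": 0,"grip": 0}
  ]
}}

```text
time_s: 10.1
tcp_pos: [0.5064, -0.1829, 0.0751]
eef_rot: [0.416, -0.569, 0.57, -0.422]
ft_force: [-0.0, 0.3, -0.6]
width: -0.0003
```

```bash
python3 rel.py .5005 -.1944 .03 -18.45
```

```text
t 10.1 tcp [ 0.5064 -0.1829  0.0751] jaw -17.365320783604865 down [ 0.0072  0.0038 -1.    ] F [-0.0249  0.3196 -0.6496] w -0.00026825430425233155 q [ 0.5283  0.523  -0.2999  1.9744  0.2305  0.6708 -0.2175]
d cm [-0.5875 -1.1531 -4.5149] az -1.0846792163951307 tilt fix(deg about world) [-0.2191  0.411   0.    ]
```

Call:
{"fn": "apply_moves", "kwargs": {
  "commands": [
    {"dx": -0.6,"dy": -1.1,"dz": 0,"ax": -0.2,"ay": 0.4,"az": -1,"grip": 0},
    {"dx": 0,"dy": 0,"dz": -0.5,"ax": 0,"ay": 0,"az": 0,"grip": 0},
    {"dx": 0,"dy": 0,"dz": -0.5,"ax": 0,"ay": 0,"az": 0,"grip": 0},
    {"dx": 0,"dy": 0,"dz": 0,"ax": 0,"ay": 0,"az": 0,"grip": 0}
  ]
}}

```text
time_s: 10.5
tcp_pos: [0.5015, -0.1953, 0.0668]
eef_rot: [0.413, -0.572, 0.575, -0.414]
ft_force: [-0.5, 0.6, -0.2]
width: -0.0001
```

```bash
python3 rel.py .5005 -.1944 .03 -18.45; python3 - <<'E'
from h import *
shot("wrist","w3")
crop(shot("scene","s11"),220,380,140,250,5,"s11d")
E
```

```text
t 10.5 tcp [ 0.5015 -0.1953  0.0668] jaw -18.444847272793663 down [ 0.0036 -0.0018 -1.    ] F [-0.4925  0.5523 -0.2116] w -8.506444858277334e-05 q [ 0.5369  0.5353 -0.2848  1.9775  0.2382  0.6564 -0.2211]
d cm [-0.1049  0.0852 -3.6817] az -0.005152727206336749 tilt fix(deg about world) [0.1013 0.2068 0.    ]
```

View pics/w3.png

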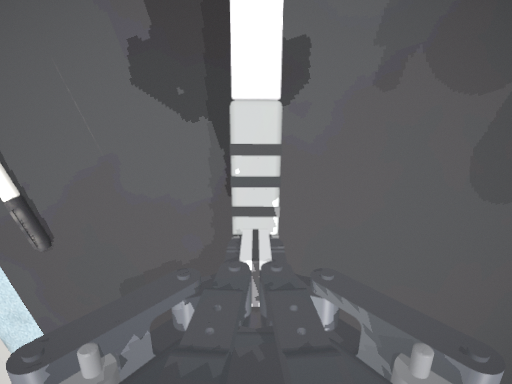

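View pics/s11d.png

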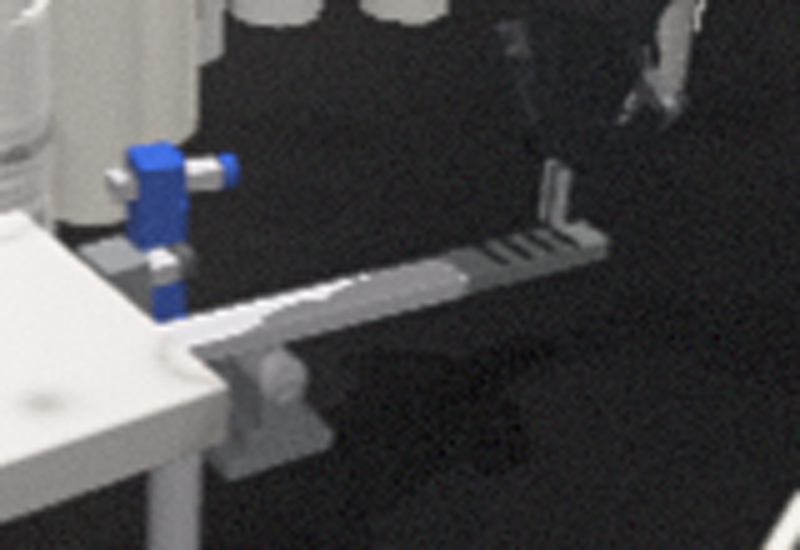

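Closed fingertips stand just over the last sleeve section, centred on the bar (wrist column 256). Pressing in small steps.

Call:
{"fn": "apply_moves", "kwargs": {
  "commands": [
    {"dx": 0,"dy": 0,"dz": -0.5,"ax": 0,"ay": 0,"az": 0,"grip": 0},
    {"dx": 0,"dy": 0,"dz": -0.5,"ax": 0,"ay": 0,"az": 0,"grip": 0},
    {"dx": 0,"dy": 0,"dz": -0.5,"ax": 0,"ay": 0,"az": 0,"grip": 0},
    {"dx": 0,"dy": 0,"dz": -0.5,"ax": 0,"ay": 0,"az": 0,"grip": 0}
  ]
}}

```text
time_s: 11.0
tcp_pos: [0.5052, -0.1958, 0.0499]
eef_rot: [0.411, -0.57, 0.577, -0.416]
ft_force: [-2.9, 1.1, 13.0]
width: 0.0002
```

```bash
python3 rel.py .5005 -.1944 .03 -18.45
```

```text
t 11.0 tcp [ 0.5052 -0.1958  0.0499] jaw -18.40549745942632 down [ 0.0106 -0.0045 -0.9999] F [-2.8918  1.0835 13.0162] w 0.00020140877218137825 q [ 0.5251  0.5645 -0.2726  1.9801  0.2535  0.6176 -0.2346]
d cm [-0.4695  0.1354 -1.9907] az -0.04450254057367431 tilt fix(deg about world) [0.2568 0.6054 0.    ]
```

Call:
{"fn": "apply_moves", "kwargs": {
  "commands": [
    {"dx": -0.1,"dy": 0,"dz": -0.5,"ax": 0.1,"ay": 0.3,"az": 0,"grip": 0},
    {"dx": -0.1,"dy": 0.05,"dz": -0.5,"ax": 0.1,"ay": 0.2,"az": 0,"grip": 0},
    {"dx": 0,"dy": 0.05,"dz": -0.5,"ax": 0,"ay": 0,"az": 0,"grip": 0}
  ]
}}

```text
time_s: 11.3
tcp_pos: [0.5069, -0.1953, 0.0382]
eef_rot: [0.412, -0.57, 0.576, -0.415]
ft_force: [-1.2, -0.5, 11.5]
width: -0.0001
```

```bash
python3 rel.py .5005 -.1944 .03 -18.45; python3 - <<'E'
from h import *
crop(shot("scene","s12"),220,380,140,250,5,"s12d")
crop(shot("top","t12"),200,400,150,300,4,"t12c")
E
```

```text
t 11.3 tcp [ 0.5069 -0.1953  0.0382] jaw -18.36095268253478 down [ 0.0086 -0.0039 -1.    ] F [-1.2246 -0.4764 11.5476] w -6.490482317747528e-05 q [ 0.5167  0.5865 -0.2649  1.9781  0.2618  0.5999 -0.2423]
d cm [-0.6445  0.0919 -0.8226] az -0.08904731746521577 tilt fix(deg about world) [0.2206 0.4905 0.    ]
```

View pics/s12d.png

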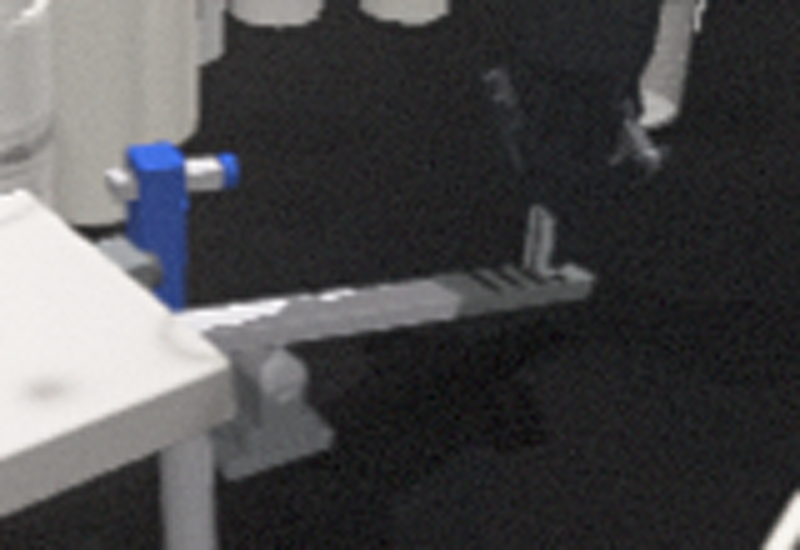

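View pics/t12c.png

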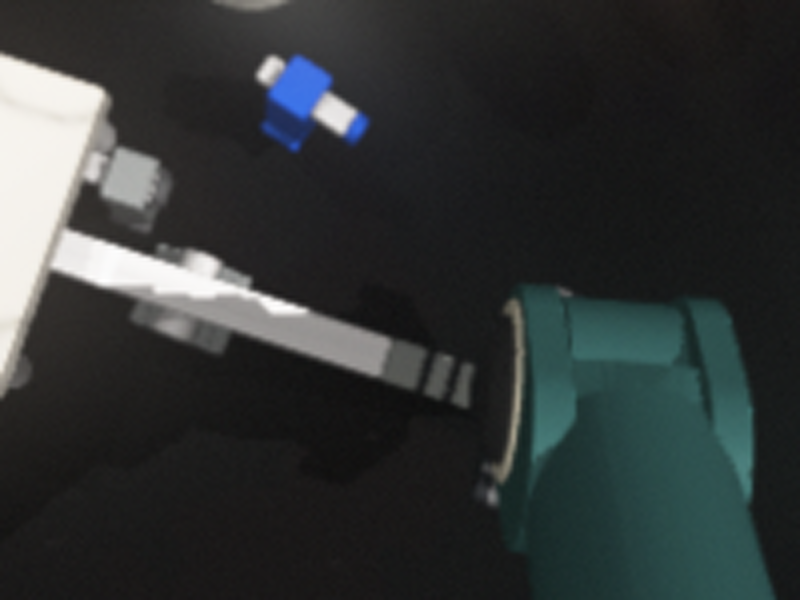

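The rear end of the catch bolt (was at (180,190) in the crop) has vanished into the post, so the bolt has sprung under the slab. A little more press for margin, hold, then ease off.

Call:
{"fn": "apply_moves", "kwargs": {
  "commands": [
    {"dx": -0.1,"dy": 0,"dz": -0.4,"ax": 0,"ay": 0.2,"az": 0,"grip": 0},
    {"dx": -0.1,"dy": 0,"dz": -0.3,"ax": 0,"ay": 0.2,"az": 0,"grip": 0},
    {"dx": 0,"dy": 0,"dz": 0,"ax": 0,"ay": 0,"az": 0,"grip": 0},
    {"dx": 0,"dy": 0,"dz": 0,"ax": 0,"ay": 0,"az": 0,"grip": 0}
  ]
}}

```text
time_s: 11.8
tcp_pos: [0.5081, -0.1952, 0.0342]
eef_rot: [0.414, -0.57, 0.576, -0.415]
ft_force: [-2.6, -0.2, 4.4]
width: -0.0003
```

```bash
python3 rel.py .5005 -.1944 .03 -18.45
```

```text
t 11.8 tcp [ 0.5081 -0.1952  0.0342] jaw -18.27280302662143 down [ 0.0067 -0.006  -1.    ] F [-2.5725 -0.1951  4.4321] w -0.0002735078889768478 q [ 0.5102  0.5946 -0.2602  1.9758  0.2669  0.5953 -0.2472]
d cm [-0.7625  0.0811 -0.4192] az -0.177196973378571 tilt fix(deg about world) [0.345  0.3834 0.    ]
```

```bash
python3 - <<'E'
from h import *
crop(shot("scene","s13"),220,380,140,250,5,"s13d")
crop(shot("top","t13"),110,390,130,310,2.8,"t13c")
E
```

```text
(no output)
```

View pics/s13d.png

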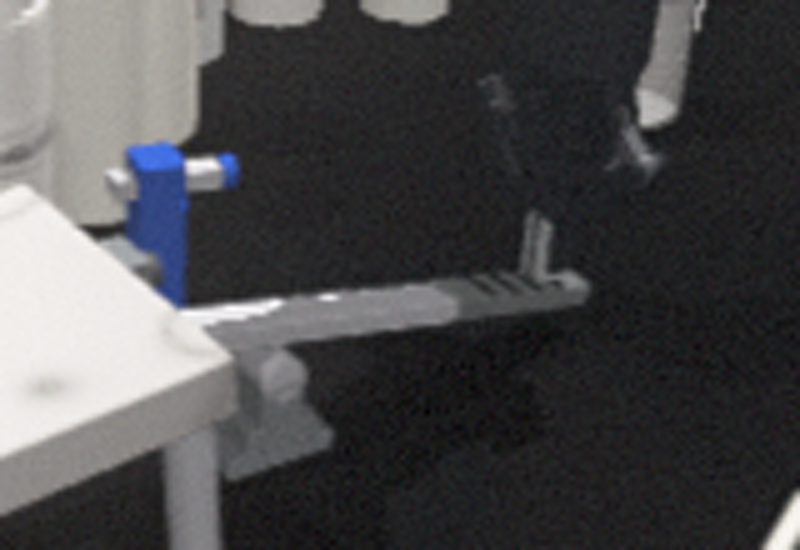

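View pics/t13c.png

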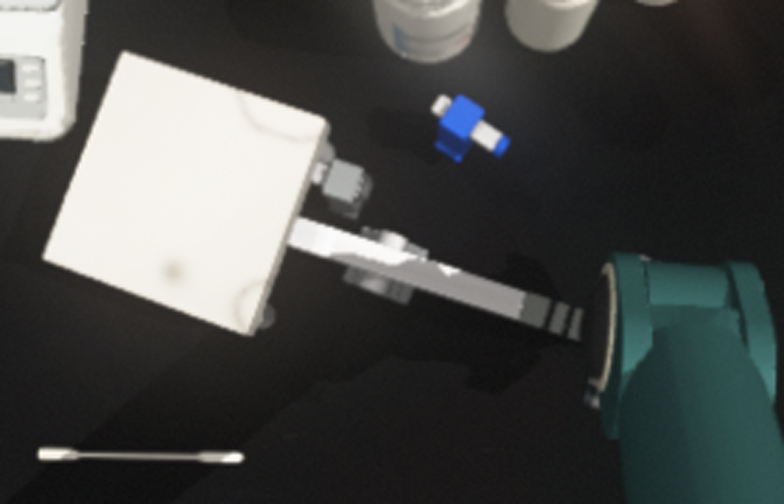

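Call:
{"fn": "apply_moves", "kwargs": {
  "commands": [
    {"dx": 0,"dy": 0,"dz": 0.4,"ax": 0,"ay": 0,"az": 0,"grip": 0},
    {"dx": 0,"dy": 0,"dz": 0.4,"ax": 0,"ay": 0,"az": 0,"grip": 0},
    {"dx": 0,"dy": 0,"dz": 0.4,"ax": 0,"ay": 0,"az": 0,"grip": 0},
    {"dx": 0,"dy": 0,"dz": 0.6,"ax": 0,"ay": 0,"az": 0,"grip": 0},
    {"dx": 0,"dy": 0,"dz": 1,"ax": 0,"ay": 0,"az": 0,"grip": 0},
    {"dx": 0,"dy": 0,"dz": 3,"ax": 0,"ay": 0,"az": 0,"grip": 0},
    {"dx": -1,"dy": -3,"dz": 3,"ax": 0,"ay": 0,"az": 0,"grip": 0},
    {"dx": -2,"dy": -4,"dz": 2,"ax": 0,"ay": 0,"az": 0,"grip": 0}
  ]
}}

```text
time_s: 12.7
tcp_pos: [0.4789, -0.2582, 0.145]
eef_rot: [0.417, -0.569, 0.571, -0.419]
ft_force: [0.6, -1.1, 0.1]
width: -0.0002
```

Call:
{"fn": "apply_moves", "kwargs": {
  "commands": [
    {"dx": -2,"dy": -4,"dz": 1,"ax": 0,"ay": 0,"az": 0,"grip": 0},
    {"dx": -2,"dy": -4,"dz": 0,"ax": 0,"ay": 0,"az": 0,"grip": 0},
    {"dx": -1,"dy": -3,"dz": 0,"ax": 0,"ay": 0,"az": 0,"grip": 0},
    {"dx": 0,"dy": 0,"dz": 0,"ax": 0,"ay": 0,"az": 0,"grip": 0},
    {"dx": 0,"dy": 0,"dz": 0,"ax": 0,"ay": 0,"az": 0,"grip": 0},
    {"dx": 0,"dy": 0,"dz": 0,"ax": 0,"ay": 0,"az": 0,"grip": 0}
  ]
}}

```text
time_s: 13.3
tcp_pos: [0.426, -0.377, 0.1633]
eef_rot: [0.415, -0.567, 0.576, -0.419]
ft_force: [-0.2, -0.2, -0.5]
width: -0.0
```

```bash
python3 rel.py .5005 -.1944 .03 -18.45; python3 - <<'E'
from h import *
crop(shot("scene","s14"),140,380,140,290,3.3,"s14d")
crop(shot("top","t14"),110,310,130,260,4,"t14c")
E
```

```text
t 13.3 tcp [ 0.426  -0.377   0.1633] jaw -17.799673157966264 down [ 0.012  -0.0068 -0.9999] F [-0.1964 -0.2202 -0.5488] w -4.243103815912255e-05 q [ 0.894   0.4277 -0.2856  1.8597  0.1525  0.8616  0.2241]
d cm [  7.4515  18.2632 -13.3333] az -0.6503268420337349 tilt fix(deg about world) [0.3888 0.6873 0.    ]
```

View pics/s14d.png

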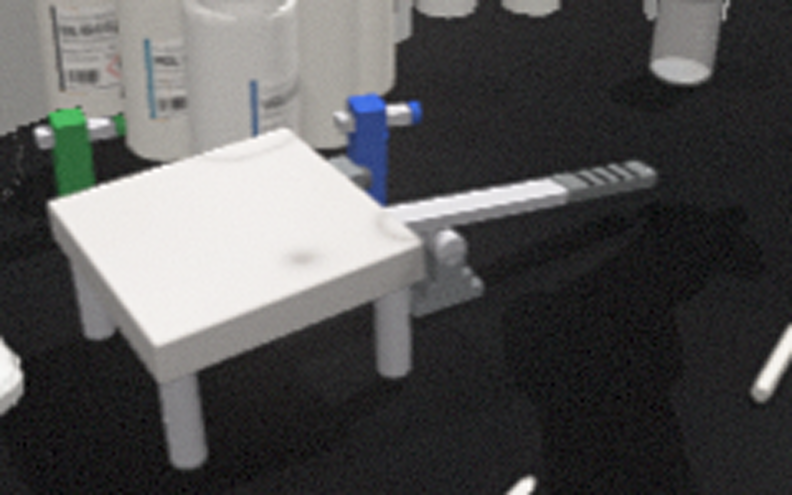

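View pics/t14c.png

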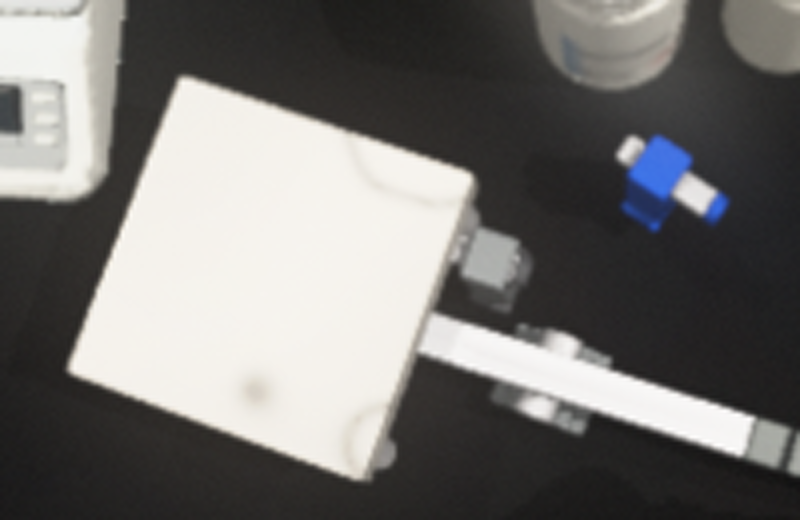

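```bash
python3 - <<'E'
from tri import *
t=lambda *p:("top",f(p,110,130,4)); s=lambda *p:("scene",f(p,140,140,3.3))
o=tri([[t(183,75),s(50,205)],[t(474,176),s(286,129)],[t(370,479),s(424,243)],[t(69,370),s(158,352)]]);print(o)
c=o[:,:3];z=c[:,2];up=np.linalg.svd(c-c.mean(0))[2][2];print("tilt",np.degrees(np.arccos(abs(up[2]))),"ctr shift mm",(c.mean(0)[:2]-ctr)*1000,T(c.mean(0)))
E
```

```text
[[0.7268 0.1983 0.1057 0.2039 0.2176]
 [0.6685 0.0308 0.1161 0.6531 0.6044]
 [0.5023 0.0847 0.1139 0.8167 0.8665]
 [0.5582 0.2565 0.1038 0.0409 0.0507]]
tilt 3.3483447279775445 ctr shift mm [-2.6476 -4.3225] [[-4.9386  1.1418]]
```

```bash
python3 - <<'E'
from h import *
print(env.close_job()); print(env.state()['time_s'])
E
```

```text
the job is handed in; nothing more can be done
None
the job is handed in; nothing more can be done
```

The table stands tilted on its catch bolt, and I handed the job in at about 13.4 s. No verdict was reported.

- **What I did:** I gripped the bar at mid-length and laid it across the fulcrum with its nose about 23 mm under the slab. The fulcrum was carrying about 5 N when I let go. Then I pressed the sleeve about 25 mm from its end with closed fingers, at up to 13 N, until the bolt sprang under the edge. I eased off and backed the arm well clear.
- **Last checks:**
  - **Tilt:** the slab corners, located from two camera views, give about 3.3°.
  - **Shift:** the middle of the slab's top moved about 5 mm, against the 25 mm limit.
  - **Bolt:** its rear end has gone into the grey post, so it has sprung out, but I saw this only in pictures and have no reading of its travel.
  - **Bar and gripper:** the bar lies across the fulcrum with its nose under the slab. I pressed only the bar's sleeve, and the gripper stayed well away from the table.
- **Did not fit:**
  - The fingertips crept about 7 mm sideways on the sleeve while pressing.
  - The press force fell from 11.5 N to 4.4 N during the final hold, and I did not find out why. Pictures taken straight after showed the edge still up.

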